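# Load the glaze mixer

### The arm

A 7-joint arm with a two-finger parallel gripper is mounted at the origin on the work surface. World frame = base frame: x ahead of the robot, y to its left, z up, the work surface at z = 0. Lengths are in m, angles in rad, forces in N, time in s.
With the tool pointing down it reaches from about 0.4 to 0.875 m from the base axis. Payload 19.3 kg.
Tool frame: the origin (TCP) lies midway between the tips of the shut fingers; the grasp point (between the pads) lies bot.tcp_to_grasp behind it (bot.tcp_to_grasp is the distance from the TCP to the grasp point, in m); z points along the fingers, y is the line along which they close (so a half turn about z gives the same grasp; the last joint's range is limited). The gripper opens to 85 mm and grips with 20 to 120 N. Pads are 22 mm wide; open, the fingers measure 114 mm over their backs; the gripper's body (76 mm by 85 mm) begins 54 mm behind the grasp point. The pads swing forward as they close: fully open they stand 13 mm farther back than shut.
Start: joints at [-1.203, 0.521, -0.036, 1.599, 0.021, 1.021, -0.113], TCP at [0.265, 0.566, 0.231] pointing down, gripper open.
Joint ranges: [-2.91, 2.91], [-0.3, 2.13], [-1.5, 1.42], [0.17, 2.43], [-1.26, 4.41], [0.16, 1.93], [-2.52, 2.52]. Speed limits (rad/s): [1.89, 1.89, 2.39, 2.39, 3.01, 3.01, 3.01].

### API

Orientations are given as [roll, pitch, yaw] about the fixed x, y, z axes, in that order (R = Rz(yaw) Ry(pitch) Rx(roll)).
In Python, from workcell import observe, imaging, bot gives the robot as it stands.
- The arm moves only by the tool send_rows, never from a script. Its argument "plan" is text: rows parted by semicolons, each of 7 numbers parted by spaces: the shift along the tool's x, y, z in m, then the turn, a rotation vector about the tool's x, y, z in degrees, then the finger opening in m, from 0 to 0.0854. In form: dx dy dz rx ry rz claw; .... A call has 1 to 10 rows; each row is the pose to reach, as a shift and turn from the pose commanded when the call began, along the tool's axes at that moment; what a row does not reach only later rows make up. A row lasts 1/12 s, in which the tool goes at most 41.7 mm and 7.16 degrees, less where a joint would pass 70% of its speed; a pose out of reach is approached as far as the arm can. A call with a gripper value outside its range is refused whole. The fingers move at their own pace and stop on an object; "grip_force" is the grip in N (left out, the last holds). Time passes only in rows, so rows that repeat a pose let the fingers close. It gives the time, the measured TCP pose, the force, the opening and the grip force at its end, in the units of the state.
- observe(): the state, without advancing time (a new reading comes with each control period).
- imaging.grab_frame(name): name is "scene" or "top"; returns a dict with "color" (480x640x3 uint8, red, green, blue), "fx", "fy", "cx", "cy" (pixels), "dist_coeffs" ([k1, k2, p1, p2, k3] as OpenCV has them; the pictures are not rectified), "eye" and "orientation" of the camera in the world. Camera axes: x right, y down, z forward; pixel columns grow to the right and rows downward; lengths in m; the calibration is good to about 2 mm. A picture is of the moment at which its call begins. There is no depth.
- bot.job_done(): hands the job in; it is judged then, once.
The state is a dict: "clock": time; "qpos": joint angles; "qd": joint speeds; "joint_efforts": joint torques, N m; "position": TCP position; "tool_rot": TCP orientation; "force": force on the tool from outside, world axes, zero at the start; "moment": the same for the moment, N m; "grip_width": finger opening in m; "finger_force": force on a finger pad.
Only numpy, scipy, OpenCV 4.12 (cv2) and the standard library are available. Lean on these libraries where they do the work, as an engineer would, in place of code of your own. Each camera call takes 0.05 s, during which the arm holds its last target. There are 200 camera calls.

### The job

Unlock the finished black pot from the bench mixer and stand it upright in the middle of the cork mat, and load every coloured glaze pot into a free bayonet holder: push it down against the spring, turn it a quarter turn clockwise and let it rise until it is locked. Roll the timer's thumbwheel, its top away from the robot, ridge by ridge until the red ridge is lined up with the yellow pointer; when all of this is done, press the green start button fully down and let it go. Leave the other things on the table where they are.

Things in the scene. Friction and masses are not known exactly. Their poses are not given: they have to be found in the camera images.
- mixer: bench mixer fixed to the table: grey base 112 mm (x) by 335 mm (y) with a row of three bayonet holders along y, 105 mm apart, and a white drive housing, 85 mm tall, at x = +56 to +131 mm. Origin: centre of the underside, z up. Each holder is a collar 99 mm across, hole 54 mm, top 50 mm up, with two 20 mm wide entry slots at the mixer's +x and -x for a pot's lugs.
- holder1 (a point): centre of the mouth of the holder at the mixer's -y end, 50 mm above the table, axes as the mixer's. All holders: a pot set in the entry slots rests on the spring plate with its underside 42 mm above the table. Push it to 28-30 mm (lugs pass below the blue bridges, whose underside is at 40 mm), turn it clockwise seen from above, let it rise.
- holder2 (a point): centre of the mouth of the middle holder, 50 mm above the table. All holders: the turn is 90 degrees, from the slots at the mixer's +-x to a stop at +-y; there the spring lifts the lugs into 18 mm wide notches under the yellow pieces, and the locked pot's underside is 37 mm above the table. From the slots it cannot turn anticlockwise.
- holder3 (a point): centre of the mouth of the holder at the mixer's +y end, 50 mm above the table. All holders: the black spring plate pushes up with 4 N when free and 0.6 N more per mm, up to 16 mm down (about 12 N when a pot is pushed in far enough to turn).
- pot_blue: glaze pot, dark blue body and bar (250 g, weighted foot); may be absent. Body 52 mm across, white lid 58 mm across at height 62-70 mm, on it a grip bar 56 mm long (pot's x), 14 mm thick, height 70-104 mm. Two steel lugs at the foot, below the bar's ends, at +x and -x: 76 mm tip to tip, 12 mm wide, height 0-8 mm. Origin: centre of the underside, z up; half a turn looks alike.
- pot_green: glaze pot, green body and bar (250 g, weighted foot); may be absent. Body 52 mm across, white lid 58 mm across at height 62-70 mm, on it a grip bar 56 mm long (pot's x), 14 mm thick, height 70-104 mm. Two steel lugs at the foot, below the bar's ends, at +x and -x: 76 mm tip to tip, 12 mm wide, height 0-8 mm. Origin: centre of the underside, z up; half a turn looks alike.
- pot_ochre: glaze pot, ochre body and bar (250 g, weighted foot); may be absent. Body 52 mm across, white lid 58 mm across at height 62-70 mm, on it a grip bar 56 mm long (pot's x), 14 mm thick, height 70-104 mm. Two steel lugs at the foot, below the bar's ends, at +x and -x: 76 mm tip to tip, 12 mm wide, height 0-8 mm. Origin: centre of the underside, z up; half a turn looks alike.
- pot_rust: glaze pot, rust red body and bar (250 g, weighted foot); may be absent. Body 52 mm across, white lid 58 mm across at height 62-70 mm, on it a grip bar 56 mm long (pot's x), 14 mm thick, height 70-104 mm. Two steel lugs at the foot, below the bar's ends, at +x and -x: 76 mm tip to tip, 12 mm wide, height 0-8 mm. Origin: centre of the underside, z up; half a turn looks alike.
- pot_black: the finished pot: black body and bar, in every other way like the others, always there. At the start it is locked in the middle holder (lugs along the mixer's y, underside 37 mm above the table). To free it: push it down to 28-30 mm, turn it 90 degrees anticlockwise seen from above until the lugs are below the entry slots, lift.
- mat_top (a point): centre of the top of a round cork mat, 100 mm across, 6 mm thick, fixed to the table
- console: white timer console fixed to the table, 125 mm (x) by 135 mm (y), 70 mm tall; the thumbwheel rises from its top at y = +22 mm, the green start button stands at y = -38 mm; a black upright at y = +56 mm carries a yellow pointer level with the wheel's top (y = +43 to +61 mm, 117-123 mm above the table). Origin: centre of the underside, z up.
- wheel_axle (a point): centre of the thumbwheel on its axle, 70 mm above the table; the axle lies along the console's y. The wheel is 30 mm wide: a black drum 36 mm in radius with eight ridges, 6 mm thick, every 45 degrees, out to 51 mm from the axle; seven white, one red. The upper half stands clear of the console.
- timer_wheel (a joint): angle of the thumbwheel (rad): 0 with the red ridge straight up, at the yellow pointer; grows as the wheel's top moves to the console's +x (away from the robot). Negative at the start: the red ridge is down inside the console. Rolls stiffly (about 3 N at the rim), stays where left; stops at -3.1 and 1.5.
- start (a joint): travel of the green start button (m): 0 released, 0.006 fully down (5 N); it springs back
- start_top (a point): centre of the top of the start button, 34 mm across, pressed straight down
- mug: bystander: a white mug, 80 mm across, 95 mm tall; leave it alone
- clay_bowl: bystander: a grey clay bowl, 100 mm across, 60 mm tall; leave it alone
- clay_block: bystander: a block of grey clay, 70 x 90 x 50 mm; leave it alone
- spatula: bystander: a wooden-handled spatula, 190 mm; leave it alone
- brush: bystander: a glaze brush, 180 mm; leave it alone
- pinch_pot: bystander: a small grey clay cup, 76 mm across, 50 mm tall; leave it alone
- slip_jar: bystander: an amber glass jar, 68 mm across, 110 mm tall; leave it alone

How it is judged:
On the way, in this order (a step that is already met when the one before it is completed fails the run):
1. the black pot stands on the mat, every coloured pot present is locked in a holder and the timer's red ridge is at the pointer ((horizontal distance between pot_blue and holder1 below 0.005 m or horizontal distance between pot_blue and holder2 below 0.005 m or horizontal distance between pot_blue and holder3 below 0.005 m) and z of pot_blue in the frame of mixer between 0.0345 and 0.0395 m and angle between the x axis of each of pot_blue, pot_green, pot_ochre, pot_rust and the y axis of mixer, either way round below 0.2 rad and (horizontal distance between pot_green and holder1 below 0.005 m or horizontal distance between pot_green and holder2 below 0.005 m or horizontal distance between pot_green and holder3 below 0.005 m) and z of pot_green in the frame of mixer between 0.0345 and 0.0395 m and (horizontal distance between pot_ochre and holder1 below 0.005 m or horizontal distance between pot_ochre and holder2 below 0.005 m or horizontal distance between pot_ochre and holder3 below 0.005 m) and z of pot_ochre in the frame of mixer between 0.0345 and 0.0395 m and (horizontal distance between pot_rust and holder1 below 0.005 m or horizontal distance between pot_rust and holder2 below 0.005 m or horizontal distance between pot_rust and holder3 below 0.005 m) and z of pot_rust in the frame of mixer between 0.0345 and 0.0395 m and value of joint timer_wheel between -0.17 and 0.17 rad and horizontal distance between pot_black and mat_top below 0.03 m and z of pot_black in the frame of mat_top between -0.003 and 0.004 m and angle between pot_black's own z axis and vertical below 0.08 rad), for 0.2 s.
2. then the start button is pressed fully down (value of joint start above 0.0045 m), for 0.1 s.
At the end, for the whole second after the job is handed in: Coloured pots at rest, locked: within 5 mm of a holder's axis, underside 34.5-39.5 mm above the mixer's foot, lugs within 0.2 rad of its y; black pot upright on the mat, within 30 mm of its centre; red ridge within 0.17 rad of upright; start pressed (over 4.5 mm) after that and released (all of step 1 and value of joint start below 0.002 m and linear speed of each of pot_blue, pot_green, pot_ochre, pot_rust, pot_black below 0.02 m/s); the robot touches nothing.
It fails at once if one of the bystanders is moved by more than 40 mm (distance of any of mug, clay_bowl, clay_block, spatula, brush, pinch_pot, slip_jar from where it was at the start of the episode above 0.04 m).
Of pot_blue, pot_green, pot_ochre, pot_rust only 2 to 3 are there at a start; the rules pass over those that are not, and their reading is None.
At some moment in a run one of pot_blue, pot_green, pot_ochre, pot_rust may be knocked a few centimetres aside while the robot is not near it.
It also fails if it takes over 210 s, if anything falls off the work surface, if the arm or the gripper's body presses on something with over 40 N, if the wrist force passes 120 N, or if a joint passes its speed limit or range.

## Working session

There is one attempt and no reset: what is moved stays moved. The work goes in short steps, Python scripts to look and compute and a tool call to move; the robot and the scene stay as the last step left them, time stands still between calls to the robot, and variables do not carry over. Pictures are saved under pics/ and viewed, at most 14 in all, crops included, and the job is handed in when it is done.

Besides the shell and the picture viewer there is one more tool, called after ">>>" by a JSON object that holds its "fn" and its "kwargs", one argument or row to a line. send_rows: Moves the arm, as the interface text tells. Its arguments: {"type":"object","properties":{"plan":{"type":"string"},"grip_force":{"type":"number"}},"required":["plan"]}

```bash
ls; mkdir -p pics
python3 - <<'E'
from workcell import observe, imaging, bot
import cv2
s=observe(); print(s, bot.tcp_to_grasp)
for n in("scene","top"):
    f=imaging.grab_frame(n); cv2.imwrite(f"pics/{n}0.png",f["color"][:,:,::-1]); print({k:v for k,v in f.items() if k!="color"})
E
```

```text
pics
{'clock': 0.0, 'qpos': array([-1.20321593,  0.5220238 , -0.03632213,  1.59998099,  0.02120642,
        1.0211329 , -0.11281122]), 'qd': array([ 6.43777662e-04, -7.37715644e-04, -4.02442399e-04,  4.55531125e-05,
       -1.61733003e-04,  1.71407714e-04,  8.25167723e-04]), 'joint_efforts': array([-1.68447018e-04, -9.27097464e+01,  1.98014729e+00, -3.69941103e+01,
        1.80294999e-02,  8.02447874e-03, -4.51837445e-05]), 'position': array([0.2648516 , 0.5657359 , 0.23072938]), 'tool_rot': array([-3.14043645e+00,  9.17298195e-05,  2.70378942e+00]), 'force': array([-0.18064142,  0.31592239, -1.07066557]), 'moment': array([ 0.0089924 , -0.01688199,  0.02232278]), 'finger_force': 0.0, 'grip_width': 0.08537644787092023} 0.0187
{'fx': 555.972047102351, 'fy': 555.972047102351, 'cx': 323.6230883559778, 'cy': 241.75774498545726, 'dist_coeffs': array([-0.0479218,  0.       ,  0.       ,  0.       ,  0.       ]), 'eye': array([1.65932401, 0.43150474, 1.14383604]), 'orientation': array([-2.30587037,  0.01167654,  1.9433397 ])}
{'fx': 553.4977629124232, 'fy': 553.4977629124232, 'cx': 310.7006720420696, 'cy': 234.95964728625336, 'dist_coeffs': array([-0.14965791,  0.        ,  0.        ,  0.        ,  0.        ]), 'eye': array([ 0.44487972, -0.00950825,  1.38179862]), 'orientation': array([-3.06245469, -0.00933407, -1.59008609])}
```

View pics/top0.png

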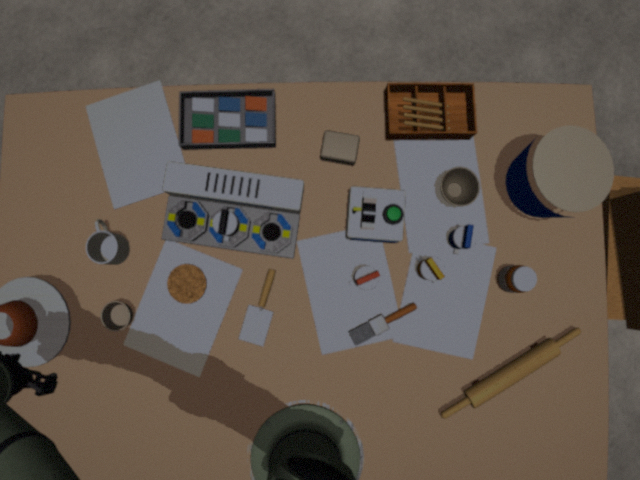

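View pics/scene0.png

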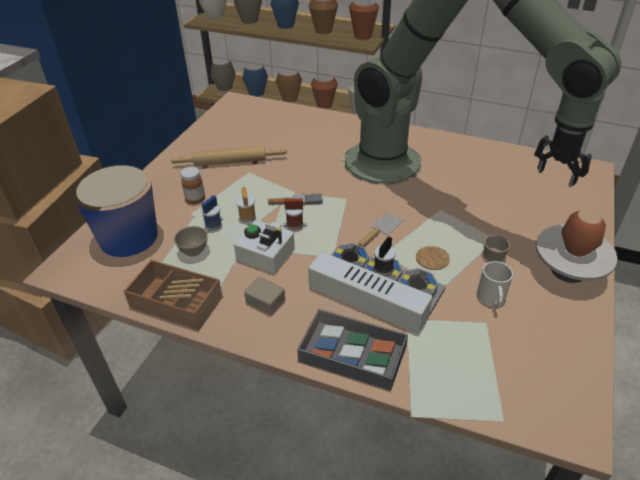

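The top view (image up is +x, left is +y) shows:
- Holders at about (187,218), (225,222) with the black pot, and (270,231).
- Mat at (187,284).
- Console at (377,214), with the wheel at (368,212) and the button at (394,213).
- Three coloured pots: rust (367,275), ochre (430,268) and blue (461,236).

The scene view agrees with this.

```bash
cat > h.py <<'E'
import numpy as np, cv2
from scipy.spatial.transform import Rotation as R
from workcell import observe, imaging, bot
def cam(f):
    Rw=R.from_euler('xyz',f["orientation"]).as_matrix(); K=np.array([[f["fx"],0,f["cx"]],[0,f["fy"],f["cy"]],[0,0,1.]])
    return Rw,np.array(f["eye"]),K,np.array(f["dist_coeffs"])
def proj(f,P):
    Rw,e,K,d=cam(f); P=np.atleast_2d(P).astype(float); r=cv2.Rodrigues(Rw.T)[0]
    return cv2.projectPoints(P,r,-Rw.T@e,K,d)[0][:,0]
def unproj(f,uv,z):
    Rw,e,K,d=cam(f); n=cv2.undistortPoints(np.array(uv,float).reshape(-1,1,2),K,d)[:,0]
    D=np.c_[n,np.ones(len(n))]@Rw.T; return e+D*((z-e[2])/D[:,2:])
def crop(f,x0,y0,x1,y1,s,name):
    im=f["color"][y0:y1,x0:x1,::-1]; cv2.imwrite(name,cv2.resize(im,None,fx=s,fy=s,interpolation=cv2.INTER_CUBIC))
E
python3 - <<'E'
from h import *
f=imaging.grab_frame("top"); crop(f,155,155,315,265,5,"pics/mix.png"); crop(f,340,180,480,290,5,"pics/con.png")
E
```

```text
(no output)
```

View pics/mix.png

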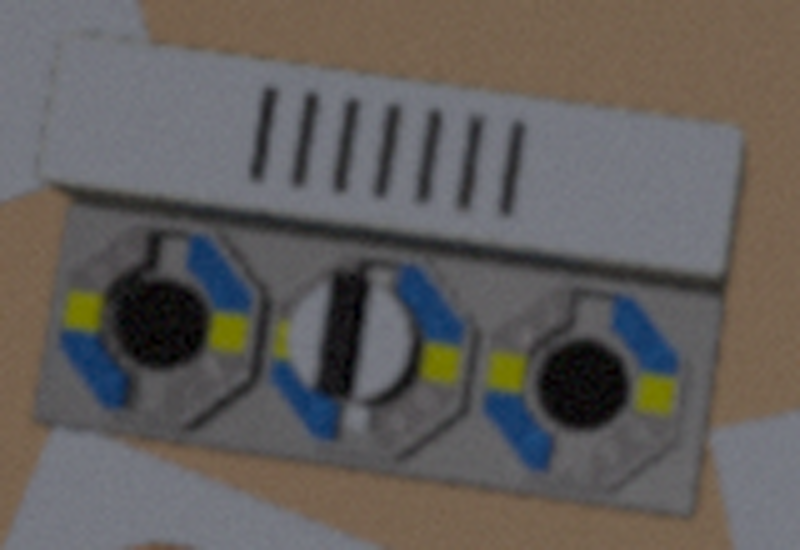

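View pics/con.png

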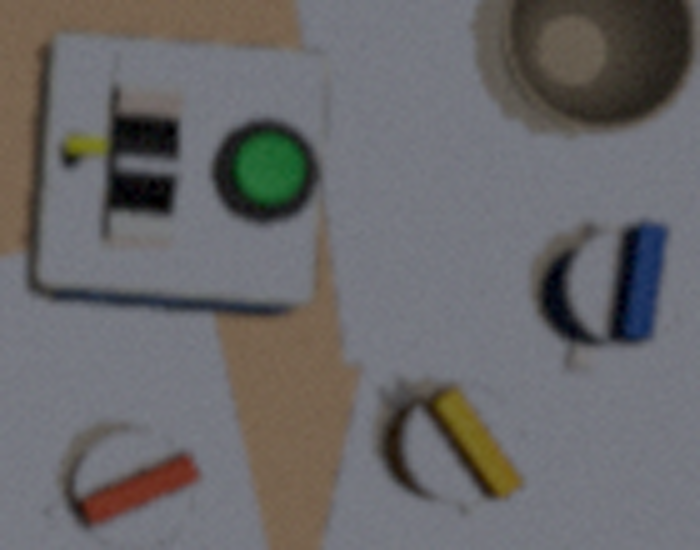

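The mixer crop shows empty holes at (160,325) and (583,385). The black pot's bar looks as if it lies along the mixer's x, not y as stated, so I'll check it in the scene camera. The console crop shows the red, ochre and blue bars clearly, and a white ridge level with the pointer.

Run:
```python
from h import *
f=imaging.grab_frame("scene"); crop(f,300,225,450,325,5,"pics/mixs.png")
```

```text
(no output)
```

View pics/mixs.png

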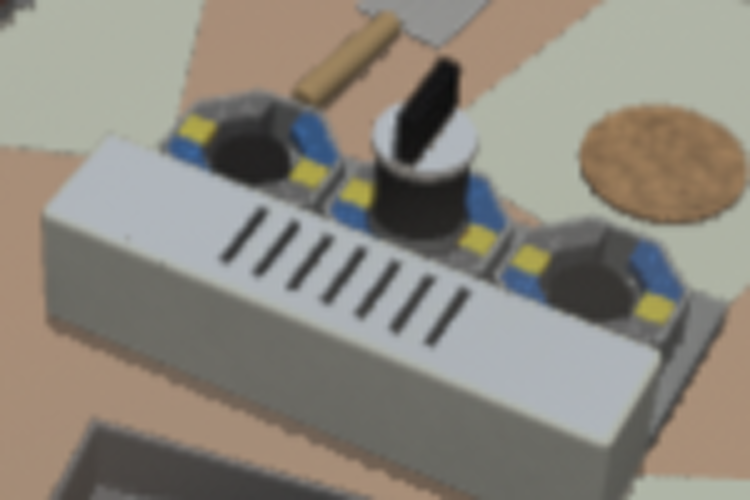

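Both cameras show the black pot's bar along the mixer's x, so it already sits over the entry slots. Next I'll fit all the poses numerically from both cameras.

```bash
cat > fit.py <<'E'
from h import *
from scipy.optimize import minimize, least_squares
th=np.linspace(0,2*np.pi,40)
def disc(r,z): return np.c_[r*np.cos(th),r*np.sin(th),0*th+z]
PARTS=[(np.r_[disc(.026,0),disc(.026,.062)],1),(np.r_[disc(.029,.062),disc(.029,.07)],0),
 (np.array([[sx*.028,sy*.007,z] for sx in(-1,1) for sy in(-1,1) for z in(.07,.104)]),1)]
COL=dict(rust=lambda a,b:(a>143)&(b>133),ochre=lambda a,b:(b>143),blue=lambda a,b:(b<116))
def cmask(f,c):
    lab=cv2.cvtColor(np.ascontiguousarray(f["color"]),cv2.COLOR_RGB2LAB); return COL[c](lab[...,1].astype(int),lab[...,2].astype(int))
S=8
def fitpot(frames,c,p0,z0=0.,half=22):
    data=[]
    for f in frames:
        u,v=proj(f,[p0[0],p0[1],z0+.07])[0].astype(int); x0,y0=u-half,v-half
        data.append((f,x0,y0,cmask(f,c)[y0:y0+2*half,x0:x0+2*half].astype(float)))
    def cost(p):
        t=0; Rz=R.from_euler('z',p[2]).as_matrix()
        for f,x0,y0,m in data:
            im=np.zeros((2*half*S,2*half*S),np.float32)
            for P,col in PARTS:
                uv=proj(f,P@Rz.T+[p[0],p[1],z0]); h=cv2.convexHull(((uv-[x0,y0]+.5)*S).astype(np.float32)).astype(int)
                cv2.fillConvexPoly(im,h,col)
            r=cv2.resize(im,(2*half,2*half),interpolation=cv2.INTER_AREA); t+=np.abs(r-m).sum()
        return t
    best=None
    for dy in(-.25,0,.25):
        for _ in range(2):
            x=p0 if _==0 else r.x
            x=np.array(x)+[0,0,dy*(1-_)]
            r=minimize(cost,x,method='Nelder-Mead',options=dict(initial_simplex=[x,x+[.006,0,0],x+[0,.006,0],x+[0,0,.15]],xatol=1e-4,fatol=.01))
        if best is None or r.fun<best.fun: best=r
    return best.x,best.fun,[d[3].sum() for d in data]
E
cat > m1.py <<'E'
from fit import *
T=imaging.grab_frame("top"); Sc=imaging.grab_frame("scene")
o=lambda U,V,x0,y0:((np.array([U,V])+.5)/5-.5+[x0,y0])
for c,uv,yaw in(("rust",(138,490),0.),("ochre",(478,445),0.),("blue",(640,280),0.)):
    p=unproj(T,[o(*uv,340,180)],.104)[0]
    yaw={"rust":-1.2,"ochre":.55,"blue":-.1}[c]
    for fr,n in(([T,Sc],"both"),([T],"top"),([Sc],"scene")):
        x,fu,ms=fitpot(fr,c,[p[0],p[1],yaw]); print(c,n,x.round(4),round(fu,1),ms)
# mixer: yellow blobs
def blob(f,uv,r=5):
    u,v=np.round(uv).astype(int); w=f["color"][v-r:v+r+1,u-r:u+r+1].astype(float)
    wt=np.clip(np.minimum(w[...,0],w[...,1])-w[...,2]-30,0,None); g=np.mgrid[-r:r+1,-r:r+1]
    return np.array([u+(wt*g[1]).sum()/wt.sum(),v+(wt*g[0]).sum()/wt.sum()])
tp=[((1,1),(505,370)),((1,-1),(657,395)),((3,1),(85,310)),((3,-1),(230,333))]
sp=[((1,-1),(197,128)),((1,1),(310,172)),((3,-1),(530,258)),((3,1),(655,305))]
ob=[(T,k,blob(T,o(*q,155,155))) for k,q in tp]+[(Sc,k,blob(Sc,o(*q,300,225))) for k,q in sp]
def res(p,obs):
    out=[]
    for f,(h,s),uv in obs:
        l=np.array([0,(h-2)*.105+s*p[3]]); c,sn=np.cos(p[2]),np.sin(p[2])
        out.append(proj(f,[p[0]+c*l[0]-sn*l[1],p[1]+sn*l[0]+c*l[1],.05])[0]-uv)
    return np.ravel(out)
# the top-row +1 sign for holder1: left yellow is +y
for n,ob_ in(("both",ob),("top",ob[:4]),("scene",ob[4:])):
    r=least_squares(res,[.6,.2,-.1,.038],args=(ob_,)); print("mixer",n,r.x.round(4),np.abs(r.fun).round(2).max())
def edge(obs,p0):
    f=lambda p:np.ravel([proj(ff,[p[0]+np.cos(p[2])*a-np.sin(p[2])*b,p[1]+np.sin(p[2])*a+np.cos(p[2])*b,z])[0]-uv for ff,(a,b,z),uv in obs])
    return least_squares(f,p0)
H=[(T,(.131,.1675,.085),o(60,32,155,155)),(T,(.056,.1675,.085),o(45,185,155,155)),(T,(.131,-.1675,.085),o(745,125,155,155)),(T,(.056,-.1675,.085),o(722,280,155,155)),
(Sc,(.131,-.1675,.085),o(45,212,300,225)),(Sc,(.056,-.1675,.085),o(112,135,300,225)),(Sc,(.056,.1675,.085),o(660,350,300,225)),(Sc,(.131,.1675,.085),o(610,443,300,225))]
r=edge(H,[.6,.2,-.1]); print("mixer housing",r.x.round(4),r.fun.round(1))
C=[(T,(a,b,.07),o(*q,340,180)) for (a,b),q in(((.0625,.0675),(55,32)),((.0625,-.0675),(328,52)),((-.0625,.0675),(40,290)),((-.0625,-.0675),(312,305)))]
r=edge(C,[.6,-.1,0]); print("console",r.x.round(4),r.fun.round(1))
print("button",unproj(T,[o(272,170,340,180)],.08), "pointer",unproj(T,[o(90,146,340,180)],.12))
m=cv2.inRange(cv2.cvtColor(np.ascontiguousarray(T["color"]),cv2.COLOR_RGB2HSV)[255:310,160:215],(5,100,60),(20,255,255))
# mat via threshold + ellipse
cn=max(cv2.findContours(m,cv2.RETR_EXTERNAL,cv2.CHAIN_APPROX_NONE)[0],key=cv2.contourArea); (e,ax,_)=cv2.fitEllipse(cn)
print("mat",unproj(T,[[e[0]+160,e[1]+255]],.006),ax, "top px/m",553/1.376)
E
python3 m1.py
```

```text
rust both [ 0.4463 -0.156  -1.2029] 454.7 [np.float64(117.0), np.float64(55.0)]
rust top [ 0.444  -0.1513 -1.2308] 61.5 [np.float64(117.0)]
rust scene [ 0.4486 -0.1567 -1.2045] 384.8 [np.float64(55.0)]
ochre both [ 0.4646 -0.3155  0.5678] 326.6 [np.float64(153.0), np.float64(262.0)]
ochre top [ 0.4638 -0.3137  0.6693] 132.7 [np.float64(153.0)]
ochre scene [ 0.4643 -0.3156  0.5702] 188.4 [np.float64(262.0)]
blue both [ 0.5394 -0.3986 -0.0107] 488.0 [np.float64(152.0), np.float64(123.0)]
blue top [ 0.5381 -0.3993 -0.3197] 186.4 [np.float64(152.0)]
blue scene [ 0.5426 -0.397   0.1417] 284.1 [np.float64(123.0)]
mixer both [ 0.5785  0.175  -0.1635  0.0362] 0.55
mixer top [ 0.5782  0.1759 -0.1635  0.0362] 0.25
mixer scene [ 0.579   0.1738 -0.1639  0.0362] 0.14
mixer housing [ 0.5776  0.1745 -0.1597] [-0.  -0.6 -2.2 -0.7  1.  -0.3  1.1 -0.3 -1.2 -0.8 -0.5 -1.8  2.  -0.7
  0.4  0.1]
console [ 0.5974 -0.1821 -0.0853] [-0.7 -0.3  0.5 -0.4 -0.8 -0.1  1.   0.7]
button [[ 0.5951512  -0.22275262  0.08      ]] pointer [[ 0.60306358 -0.13226332  0.12      ]]
mat [[0.43841058 0.28773841 0.006     ]] (37.082733154296875, 37.433895111083984) top px/m 401.88953488372096
```

```bash
python3 - <<'E'
s=open('fit.py').read()
a=s.index("COL=dict"); b=s.index("S=8")
s=s[:a]+'''THR=30
def cmask(f,c):
    lab=cv2.cvtColor((f["color"]/255.).astype(np.float32),cv2.COLOR_RGB2LAB); a,b=lab[...,1],lab[...,2]
    L=lab[...,0]
    return {"rust":a-.0*L,"ochre":b,"blue":-b}[c]>THR
'''+s[b:]
s=s.replace("data.append((f,x0,y0,cmask(f,c)[y0:y0+2*half,x0:x0+2*half].astype(float)))","mk=cmask(f,c)[y0:y0+2*half,x0:x0+2*half].astype(np.uint8); n,lb,st,_=cv2.connectedComponentsWithStats(mk); data.append((f,x0,y0,(lb==1+np.argmax(st[1:,4])).astype(float) if n>1 else mk.astype(float)))")
open('fit.py','w').write(s)
E
cat > m2.py <<'E'
import fit; from fit import *
T=imaging.grab_frame("top"); Sc=imaging.grab_frame("scene")
tiles=[]
for c,p in(("rust",(.446,-.156,-1.2)),("ochre",(.464,-.314,.6)),("blue",(.539,-.399,-.2))):
    for f,n in((T,"top"),(Sc,"scene")):
        rs=[]
        for t in(6,8,10,12,15,18,22,26,30):
            fit.THR=t; x,fu,ms=fitpot([f],c,list(p),half=24); rs.append((fu,t,x.round(4),ms))
        rs.sort(key=lambda r:r[0]); print(c,n,*rs[:2],sep=" ")
    u=proj(T,[*p[:2],.07])[0].astype(int);v=proj(Sc,[*p[:2],.07])[0].astype(int)
    tiles.append(np.vstack([cv2.resize(g["color"][q[1]-24:q[1]+24,q[0]-24:q[0]+24,::-1],None,fx=5,fy=5,interpolation=cv2.INTER_CUBIC) for g,q in((T,u),(Sc,v))]))
cv2.imwrite("pics/pots.png",np.hstack(tiles))
E
python3 m2.py
```

```text
rust top (np.float64(0.0), 30, array([ 0.3946, -0.0767, -2.0889]), [np.float64(0.0)]) (np.float64(29.46875), 6, array([ 0.4447, -0.154 , -1.2035]), [np.float64(166.0)])
rust scene (np.float64(0.0), 30, array([ 0.647 , -0.1708, -2.7567]), [np.float64(0.0)]) (np.float64(9.0), 26, array([ 0.66  , -0.0842, -2.6646]), [np.float64(9.0)])
ochre top (np.float64(100.9375), 6, array([ 0.4636, -0.3138,  0.5846]), [np.float64(190.0)]) (np.float64(108.6875), 8, array([ 0.4636, -0.3137,  0.6133]), [np.float64(181.0)])
ochre scene (np.float64(32.0), 30, array([ 0.6226, -0.1786,  0.3241]), [np.float64(32.0)]) (np.float64(37.0), 26, array([ 0.6373, -0.2083,  0.3673]), [np.float64(37.0)])
blue top (np.float64(2.0), 30, array([ 0.5523, -0.2917, -4.7833]), [np.float64(2.0)]) (np.float64(138.3125), 6, array([ 0.5377, -0.3991, -0.2212]), [np.float64(209.0)])
blue scene (np.float64(0.0), 30, array([ 0.6342, -0.4855,  0.643 ]), [np.float64(0.0)]) (np.float64(279.765625), 6, array([ 0.5362, -0.4002, -0.0228]), [np.float64(154.0)])
```

View pics/pots.png

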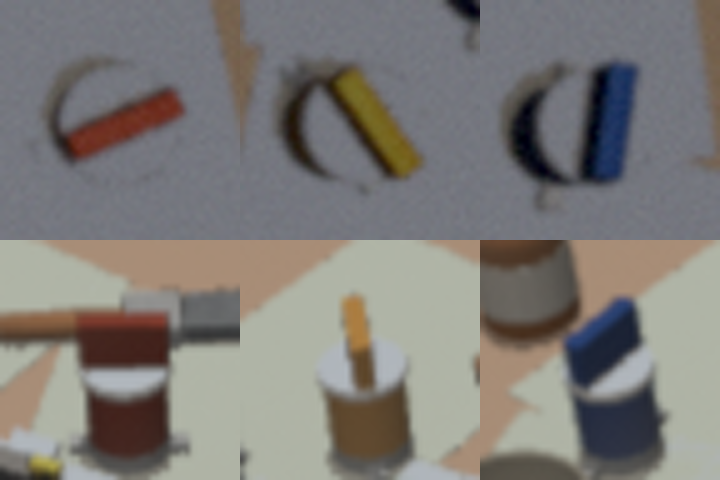

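```bash
cat > bar.py <<'E'
from h import *
def bars(z0=0.,pos=dict(rust=(.446,-.156),ochre=(.464,-.314),blue=(.539,-.399)),pr=True):
    T=imaging.grab_frame("top"); lab=cv2.cvtColor((cv2.resize(T["color"],None,fx=4,fy=4,interpolation=cv2.INTER_CUBIC)/255.).astype(np.float32),cv2.COLOR_RGB2LAB)
    out={}
    for c,p in pos.items():
        u,v=np.round(proj(T,[p[0],p[1],z0+.104])[0]).astype(int); r=24
        w=lab[4*(v-r):4*(v+r),4*(u-r):4*(u+r)]; q={"rust":w[...,1],"ochre":w[...,2],"blue":-w[...,2]}[c]
        bg=np.median(q); m=(q-bg>.5*(np.percentile(q,99)-bg)).astype(np.uint8)
        n,lb,st,_=cv2.connectedComponentsWithStats(m); m=(lb==1+np.argmax(st[1:,4])).astype(np.uint8)
        cn=max(cv2.findContours(m,cv2.RETR_EXTERNAL,cv2.CHAIN_APPROX_NONE)[0],key=cv2.contourArea)
        bx=cv2.boxPoints(cv2.minAreaRect(cn)); mo=cv2.moments(m,True); ce=np.array([mo["m10"]/mo["m00"],mo["m01"]/mo["m00"]])
        W=unproj(T,(np.vstack([bx,ce])+.5)/4-.5+[u-r,v-r],z0+.104)[:,:2]
        e=[W[1]-W[0],W[2]-W[1]]; e.sort(key=np.linalg.norm)
        yaw=np.arctan2(e[1][1],e[1][0]); yaw=(yaw+np.pi/2)%np.pi-np.pi/2
        out[c]=(W[4],yaw)
        if pr: print(c,"centroid",W[4].round(4),"boxc",W[:4].mean(0).round(4),"yaw",round(yaw,3),"size",np.linalg.norm(e,axis=1).round(4))
    return out
if __name__=="__main__": bars()
E
python3 bar.py
```

```text
rust centroid [ 0.4449 -0.1526] boxc [ 0.4449 -0.1524] yaw -1.184 size [0.0129 0.0557]
ochre centroid [ 0.4631 -0.3105] boxc [ 0.4629 -0.3105] yaw 0.586 size [0.0155 0.0558]
blue centroid [ 0.5368 -0.3939] boxc [ 0.537 -0.394] yaw -0.2 size [0.0146 0.0546]
```

All fitted sizes agree with the given ones, so I can start moving. First target: above the black pot.

```bash
cat > go.py <<'E'
import sys
from h import *
def go(x,y,z,yaw):
    s=observe(); p=np.array(s["position"]); Rt=R.from_euler('xyz',s["tool_rot"])
    Rg=R.from_euler('xyz',[np.pi,0,yaw])
    d=Rt.inv().apply(np.array([x,y,z])-p); rv=(Rt.inv()*Rg).as_rotvec(degrees=True)
    if abs(rv[2])>90: rz=(np.degrees(s["tool_rot"][2]-yaw)); print("alt rz",rz)
    print("at",p.round(4),s["tool_rot"].round(3),"F",s["force"].round(1),"q7",s["qpos"][6].round(2),"\nshift mm",(d*1000).round(1),"rv",rv.round(2))
if __name__=="__main__": go(*map(float,sys.argv[1:5]))
E
python3 go.py .5785 .175 .231 2.978
```

```text
at [0.265  0.566  0.2312] [-3.141 -0.     2.704] F [-0.5 -0.6 -0.5] q7 -0.11 
shift mm [-4.497e+02 -2.212e+02  2.000e-01] rv [-1.000e-02 -0.000e+00 -1.571e+01]
```

>>> {"fn": "send_rows", "kwargs": {
  "plan": "-0.018 -0.009 0 0 0 0 0.085; -0.054 -0.027 0 0 0 0 0.085; -0.090 -0.044 0 0 0 0 0.085; -0.126 -0.062 0 0 0 0 0.085; -0.162 -0.080 0 0 0 0 0.085; -0.198 -0.097 0 0 0 0 0.085; -0.234 -0.115 0 0 0 0 0.085; -0.270 -0.133 0 0 0 0 0.085; -0.306 -0.151 0 0 0 0 0.085; -0.342 -0.168 0 0 0 0 0.085",
  "grip_force": 60
}}

```text
clock: 1.28
position: [0.5044, 0.267, 0.2315]
tool_rot: [3.141, 0.0, 2.704]
force: [1.5, 0.8, -0.6]
grip_width: 0.0849
finger_force: 0.0
```

>>> {"fn": "send_rows", "kwargs": {
  "plan": "-0.036 -0.018 0 0 0 -5.2 0.085; -0.072 -0.036 0 0 0 -10.4 0.085; -0.1077 -0.0532 0 0 0 -15.71 0.085; -0.1077 -0.0532 0.03 0 0 -15.71 0.085; -0.1077 -0.0532 0.06 0 0 -15.71 0.085; -0.1077 -0.0532 0.06 0 0 -15.71 0.085"
}}

```text
clock: 1.78
position: [0.5764, 0.1736, 0.1666]
tool_rot: [-3.138, -0.006, 2.977]
force: [-0.9, -0.1, -1.3]
grip_width: 0.0847
finger_force: 0.0
```

```bash
python3 go.py .5785 .175 .119 2.978; python3 bar.py
```

```text
at [0.5764 0.1736 0.1666] [-3.138 -0.006  2.977] F [-0.9 -0.1 -1.3] q7 1.01 
shift mm [-2.1  1.9 47.6] rv [-0.19 -0.34 -0.06]
rust centroid [ 0.4449 -0.1526] boxc [ 0.4449 -0.1524] yaw -1.19 size [0.0129 0.0555]
ochre centroid [ 0.463  -0.3106] boxc [ 0.463  -0.3105] yaw 0.59 size [0.0153 0.0559]
blue centroid [ 0.537  -0.3939] boxc [ 0.537  -0.3939] yaw -0.18 size [0.0148 0.0545]
```

>>> {"fn": "send_rows", "kwargs": {
  "plan": "0 0 0.02 0 0 0 0.085; 0 0 0.04 0 0 0 0.085; 0 0 0.052 0 0 0 0.085; 0 0 0.052 0 0 0 0.085; 0 0 0.052 0 0 0 0.085; 0 0 0.052 0 0 0 0.03; 0 0 0.052 0 0 0 0.005; 0 0 0.052 0 0 0 0.005; 0 0 0.052 0 0 0 0.005; 0 0 0.052 0 0 0 0.005"
}}

```text
clock: 2.67
position: [0.5786, 0.1751, 0.1197]
tool_rot: [3.141, 0.0, 2.978]
force: [0.5, 0.2, -0.0]
grip_width: 0.025
finger_force: 0.0
```

```bash
python3 go.py .5785 .175 .119 2.978
```

```text
at [0.5786 0.1751 0.1197] [3.141 0.    2.978] F [ 0.5  0.2 -0. ] q7 1.01 
shift mm [ 0.1 -0.1  0.7] rv [ 0.01  0.02 -0.01]
```

Tracking is accurate and the fingers are still closing.

>>> {"fn": "send_rows", "kwargs": {
  "plan": "0 0 0 0 0 0 0.005; 0 0 0 0 0 0 0.005; 0 0 0 0 0 0 0.005; 0 0 0 0 0 0 0.005; 0 0 0 0 0 0 0.005"
}}

```text
clock: 3.08
position: [0.5785, 0.1752, 0.1193]
tool_rot: [3.141, 0.0, 2.978]
force: [0.8, 1.7, 0.9]
grip_width: 0.0127
finger_force: 62.7
```

```bash
python3 -c "
from h import *
s=observe();print(s['force'],s['moment'],s['grip_width'],s['position'])
f=imaging.grab_frame('top'); crop(f,165,180,285,260,5,'pics/g1.png')"
```

```text
[0.76546082 1.68670254 0.93881097] [ 0.22927938 -0.17383312  0.04065033] 0.012694112104775944 [0.57854043 0.17515372 0.11931833]
```

View pics/g1.png

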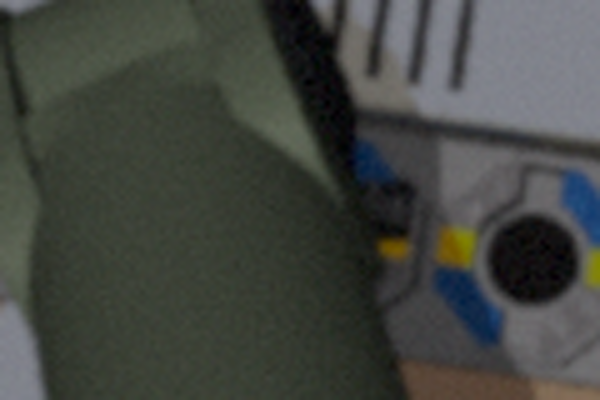

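The arm hides the pot in this picture, but the fingers stopped on the bar at 12.7 mm with little lateral force. I'll lift gently and watch the force.

>>> {"fn": "send_rows", "kwargs": {
  "plan": "0 0 -0.005 0 0 0 0.005; 0 0 -0.01 0 0 0 0.005; 0 0 -0.015 0 0 0 0.005; 0 0 -0.02 0 0 0 0.005; 0 0 -0.02 0 0 0 0.005"
}}

```text
clock: 3.55
position: [0.5789, 0.1751, 0.1405]
tool_rot: [3.141, 0.001, 2.978]
force: [0.3, -1.0, -3.5]
grip_width: 0.0133
finger_force: 62.2
```

>>> {"fn": "send_rows", "kwargs": {
  "plan": "0 0 -0.03 0 0 0 0.005; 0 0 -0.06 0 0 0 0.005; 0.02 0.012 -0.08 0 0 0 0.005; 0.05 0.028 -0.08 0 0 0 0.005; 0.08 0.046 -0.08 0 0 0 0.005; 0.11 0.062 -0.08 0 0 0 0.005; 0.135 0.077 -0.08 0 0 0 0.005; 0.157 0.0886 -0.08 0 0 0 0.005; 0.157 0.0886 -0.05 0 0 0 0.005; 0.157 0.0886 -0.02 0 0 0 0.005"
}}

```text
clock: 4.38
position: [0.4376, 0.2899, 0.1601]
tool_rot: [3.138, 0.002, 2.981]
force: [2.0, -0.2, -3.6]
grip_width: 0.0127
finger_force: 62.1
```

>>> {"fn": "send_rows", "kwargs": {
  "plan": "0 0 0.02 0 0 0 0.005; 0 0 0.03 0 0 0 0.005; 0 0 0.035 0 0 0 0.005; 0 0 0.04 0 0 0 0.005; 0 0 0.045 0 0 0 0.005; 0 0 0.050 0 0 0 0.005; 0 0 0.050 0 0 0 0.005; 0 0 0.050 0 0 0 0.005"
}}

```text
clock: 5.05
position: [0.4382, 0.2881, 0.1095]
tool_rot: [3.141, 0.0, 2.978]
force: [-0.3, 0.3, -2.8]
grip_width: 0.013
finger_force: 62.1
```

```bash
python3 go.py .438 .288 .083 2.978
```

```text
at [0.4382 0.2881 0.1095] [3.141 0.    2.978] F [-0.3  0.3 -2.8] q7 0.68 
shift mm [ 0.2 -0.1 26.5] rv [ 0.01  0.01 -0.01]
```

Lower in small steps to contact.

>>> {"fn": "send_rows", "kwargs": {
  "plan": "0 0 0.008 0 0 0 0.005; 0 0 0.014 0 0 0 0.005; 0 0 0.018 0 0 0 0.005; 0 0 0.021 0 0 0 0.005; 0 0 0.021 0 0 0 0.005"
}}

```text
clock: 5.47
position: [0.4377, 0.2878, 0.0875]
tool_rot: [-3.141, -0.001, 2.978]
force: [0.1, 0.5, -2.5]
grip_width: 0.0131
finger_force: 62.1
```

>>> {"fn": "send_rows", "kwargs": {
  "plan": "0 0 0.001 0 0 0 0.005; 0 0 0.003 0 0 0 0.005; 0 0 0.004 0 0 0 0.005; 0 0 0.005 0 0 0 0.005; 0 0 0.005 0 0 0 0.005"
}}

```text
clock: 5.88
position: [0.4382, 0.2882, 0.0837]
tool_rot: [3.141, 0.0, 2.978]
force: [-1.2, -0.7, 4.0]
grip_width: 0.0128
finger_force: 63.1
```

>>> {"fn": "send_rows", "kwargs": {
  "plan": "0 0 0 0 0 0 0.06; 0 0 0 0 0 0 0.06; 0 0 0 0 0 0 0.06; 0 0 0 0 0 0 0.06; 0 0 0 0 0 0 0.06; 0 0 -0.02 0 0 0 0.06; 0 0 -0.05 0 0 0 0.06; 0 0 -0.08 0 0 0 0.06; 0 0 -0.08 0 0 0 0.06; 0 0 -0.08 0 0 0 0.06"
}}

```text
clock: 6.72
position: [0.4387, 0.2885, 0.1647]
tool_rot: [3.139, 0.002, 2.978]
force: [0.6, 0.0, -0.4]
grip_width: 0.0601
finger_force: 0.0
```

```bash
python3 go.py .4449 -.1526 .16 1.955;python3 bar.py
```

```text
at [0.4387 0.2885 0.1647] [3.139e+00 2.000e-03 2.978e+00] F [ 0.6  0.  -0.4] q7 0.68 
shift mm [ -78.1 -434.2    4. ] rv [1.70e-01 4.00e-02 5.86e+01]
rust centroid [ 0.4449 -0.1525] boxc [ 0.4448 -0.1523] yaw -1.186 size [0.0129 0.0556]
ochre centroid [ 0.4631 -0.3106] boxc [ 0.4631 -0.3105] yaw 0.581 size [0.0153 0.0561]
blue centroid [ 0.5367 -0.394 ] boxc [ 0.537  -0.3937] yaw -0.181 size [0.0149 0.0544]
```

>>> {"fn": "send_rows", "kwargs": {
  "plan": "-0.004 -0.02 0 0 0 3 0.06; -0.011 -0.06 0 0 0 9 0.06; -0.018 -0.1 0 0 0 15 0.06; -0.025 -0.14 0 0 0 21 0.06; -0.032 -0.18 0 0 0 27 0.06; -0.039 -0.22 0 0 0 33 0.06; -0.047 -0.26 0 0 0 39 0.06; -0.054 -0.30 0 0 0 45 0.06; -0.061 -0.34 0 0 0 51 0.06; -0.068 -0.375 0 0 0 58.6 0.06"
}}

```text
clock: 7.6
position: [0.4429, -0.0956, 0.1626]
tool_rot: [-3.14, -0.0, 1.957]
force: [1.3, -0.8, 1.1]
grip_width: 0.0601
finger_force: 0.0
```

```bash
python3 go.py .4449 -.1526 .077 1.955
```

```text
at [ 0.4429 -0.0956  0.1626] [-3.14  -0.     1.957] F [ 1.3 -0.8  1.1] q7 0.63 
shift mm [-53.6 -19.5  85.6] rv [-0.09 -0.    0.13]
```

>>> {"fn": "send_rows", "kwargs": {
  "plan": "-0.025 -0.01 0 0 0 0 0.06; -0.0536 -0.0195 0 0 0 0 0.06; -0.0536 -0.0195 0.03 0 0 0 0.06; -0.0536 -0.0195 0.045 0 0 0 0.06; -0.0536 -0.0195 0.045 0 0 0 0.06; -0.0536 -0.0195 0.045 0 0 0 0.06; -0.0536 -0.0195 0.045 0 0 0 0.06"
}}

```text
clock: 8.18
position: [0.4465, -0.1499, 0.1186]
tool_rot: [-3.141, 0.0, 1.963]
force: [0.2, -0.2, 0.2]
grip_width: 0.0599
finger_force: 0.0
```

```bash
python3 go.py .4449 -.1526 .077 1.955
```

```text
at [ 0.4465 -0.1499  0.1186] [-3.141  0.     1.963] F [ 0.2 -0.2  0.2] q7 0.79 
shift mm [-1.9 -2.5 41.6] rv [-0.02  0.    0.47]
```

>>> {"fn": "send_rows", "kwargs": {
  "plan": "-0.0019 -0.0025 0.02 0 0 0.47 0.06; -0.0019 -0.0025 0.04 0 0 0.47 0.06; -0.0019 -0.0025 0.0416 0 0 0.47 0.06; -0.0019 -0.0025 0.0416 0 0 0.47 0.06; -0.0019 -0.0025 0.0416 0 0 0.47 0.005; -0.0019 -0.0025 0.0416 0 0 0.47 0.005; -0.0019 -0.0025 0.0416 0 0 0.47 0.005; -0.0019 -0.0025 0.0416 0 0 0.47 0.005; -0.0019 -0.0025 0.0416 0 0 0.47 0.005; -0.0019 -0.0025 0.0416 0 0 0.47 0.005"
}}

```text
clock: 9.02
position: [0.4452, -0.1528, 0.0775]
tool_rot: [3.141, 0.0, 1.955]
force: [-3.3, 0.1, 14.5]
grip_width: 0.013
finger_force: 58.9
```

>>> {"fn": "send_rows", "kwargs": {
  "plan": "0 0 0 0 0 0 0.005; 0 0 0 0 0 0 0.005; 0 0 0 0 0 0 0.005; 0 0 0 0 0 0 0.005; 0 0 -0.03 0 0 0 0.005; 0 0 -0.06 0 0 0 0.005; 0 0 -0.1 0 0 0 0.005; 0 0 -0.14 0 0 0 0.005; 0 0 -0.16 0 0 0 0.005; 0 0 -0.16 0 0 0 0.005"
}}

```text
clock: 9.85
position: [0.4465, -0.1532, 0.241]
tool_rot: [3.136, 0.003, 1.955]
force: [1.1, 0.8, -3.2]
grip_width: 0.0131
finger_force: 60.3
```

```bash
python3 - <<'E'
from bar import *
s=observe();print(s['position'],s['tool_rot'],s['force'])
p=s['position']; z0=p[2]-.077
T=imaging.grab_frame("top"); crop(T,*(proj(T,[p[0],p[1],z0+.07])[0].astype(int)-[50,40]),*(proj(T,[p[0],p[1],z0+.07])[0].astype(int)+[50,40]),6,"pics/h1.png")
# holder1
for h in(1,2,3):
    a=-.1635; print(h,.5785-np.sin(a)*(h-2)*.105,.175+np.cos(a)*(h-2)*.105)
E
python3 go.py .5614 .0714 .237 2.978
```

```text
[ 0.44646736 -0.15316515  0.24097773] [3.13564990e+00 3.09567919e-03 1.95454195e+00] [ 1.12885167  0.76014362 -3.17611346]
1 0.5614088854810092 0.07140031947685001
2 0.5785 0.175
3 0.5955911145189908 0.27859968052315
at [ 0.4456 -0.1527  0.2385] [3.138e+00 2.000e-03 1.955e+00] F [ 0.9  0.8 -3.9] q7 0.71 
shift mm [164.4 191.3   1.9] rv [  0.14   0.19 -58.62]
```

>>> {"fn": "send_rows", "kwargs": {
  "plan": "0.008 0.01 0 0 0 -3 0.005; 0.025 0.03 0 0 0 -9 0.005; 0.045 0.053 0 0 0 -16 0.005; 0.065 0.077 0 0 0 -23 0.005; 0.085 0.10 0 0 0 -30 0.005; 0.105 0.122 0 0 0 -37 0.005; 0.125 0.145 0 0 0 -44 0.005; 0.145 0.168 0 0 0 -50.5 0.005; 0.158 0.184 0 0 0 -56 0.005; 0.1644 0.1913 0 0.14 0.19 -58.62 0.005"
}}

```text
clock: 10.73
position: [0.5607, 0.0752, 0.2345]
tool_rot: [3.141, -0.007, 2.988]
force: [0.5, 0.2, -3.0]
grip_width: 0.0134
finger_force: 60.4
```

>>> {"fn": "send_rows", "kwargs": {
  "plan": "0 0 0.02 0 0 0 0.005; 0 0 0.05 0 0 0 0.005; 0 0 0.07 0 0 0 0.005; 0 0 0.08 0 0 0 0.005; 0 0 0.08 0 0 0 0.005; 0 0 0.08 0 0 0 0.005; 0 0 0.08 0 0 0 0.005"
}}

```text
clock: 11.32
position: [0.5608, 0.0715, 0.1574]
tool_rot: [-3.142, -0.003, 2.978]
force: [-0.3, 0.7, -2.7]
grip_width: 0.0128
finger_force: 60.2
```

```bash
python3 go.py .5614 .0714 .137 2.978
python3 - <<'E'
from h import *
T=imaging.grab_frame("top"); S=imaging.grab_frame("scene")
a=T["color"][155:265,155:315,::-1]; u=proj(S,[.5614,.0714,.08])[0].astype(int); b=S["color"][u[1]-45:u[1]+45,u[0]-50:u[0]+50,::-1]
A=cv2.resize(a,(480,330),interpolation=cv2.INTER_CUBIC); B=cv2.resize(b,(300,270),interpolation=cv2.INTER_CUBIC); B=np.vstack([B,np.zeros((60,300,3),np.uint8)])
cv2.imwrite("pics/ins1.png",np.hstack([A,B]))
E
```

```text
at [0.5608 0.0715 0.1574] [-3.142e+00 -3.000e-03  2.978e+00] F [-0.3  0.7 -2.7] q7 1.19 
shift mm [-0.6 -0.  20.4] rv [-0.   -0.18 -0.  ]
```

View pics/ins1.png

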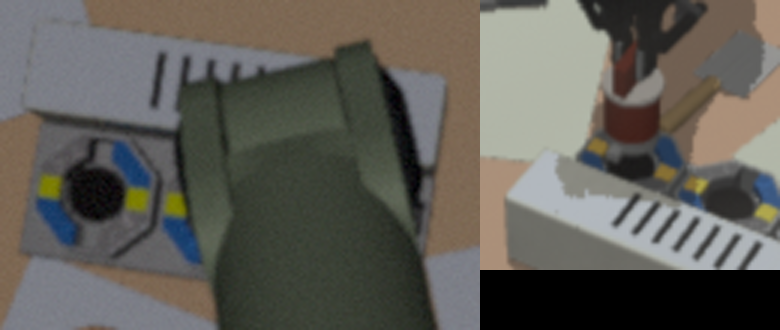

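The scene tile shows the rust pot hanging upright over holder 1, and it looks centred. I'll lower it in small steps.

>>> {"fn": "send_rows", "kwargs": {
  "plan": "-0.0004 0 0.01 0 0 0 0.005; -0.0004 0 0.02 0 0 0 0.005; -0.0004 0 0.025 0 0 0 0.005; -0.0004 0 0.028 0 0 0 0.005; -0.0004 0 0.031 0 0 0 0.005; -0.0004 0 0.033 0 0 0 0.005; -0.0004 0 0.033 0 0 0 0.005"
}}

```text
clock: 12.0
position: [0.5605, 0.0713, 0.1233]
tool_rot: [-3.141, -0.004, 2.978]
force: [-0.0, 0.1, -3.3]
grip_width: 0.0129
finger_force: 60.3
```

>>> {"fn": "send_rows", "kwargs": {
  "plan": "0 0 0.003 0 0 0 0.005; 0 0 0.006 0 0 0 0.005; 0 0 0.009 0 0 0 0.005; 0 0 0.009 0 0 0 0.005"
}}

```text
clock: 12.33
position: [0.5608, 0.0713, 0.1145]
tool_rot: [-3.141, -0.004, 2.978]
force: [0.3, -0.8, 2.9]
grip_width: 0.013
finger_force: 61.3
```

>>> {"fn": "send_rows", "kwargs": {
  "plan": "0 0 0.003 0 0 0 0.005; 0 0 0.006 0 0 0 0.005; 0 0 0.008 0 0 0 0.005; 0 0 0.008 0 0 0 0.005; 0 0 0.008 0 0 0 0.005"
}}

```text
clock: 12.75
position: [0.5609, 0.0714, 0.107]
tool_rot: [-3.141, -0.003, 2.978]
force: [-0.6, 0.2, 8.1]
grip_width: 0.0125
finger_force: 62.0
```

>>> {"fn": "send_rows", "kwargs": {
  "plan": "0 0 0.0015 0 0 0 0.005; 0 0 0.0018 0 0 0 0.005; 0 0 0.0018 0 0 0 0.005; 0 0 0.0018 0 0 4 0.005; 0 0 0.0018 0 0 10 0.005; 0 0 0.0018 0 0 16 0.005; 0 0 0.0018 0 0 22 0.005; 0 0 0.0018 0 0 28 0.005; 0 0 0.0018 0 0 34 0.005; 0 0 0.0018 0 0 34 0.005"
}}

```text
clock: 13.58
position: [0.5613, 0.0716, 0.1055]
tool_rot: [-3.14, -0.002, 2.377]
force: [-0.5, -0.0, 7.9]
grip_width: 0.0133
finger_force: 62.1
```

```bash
python3 -c "
from h import *
s=observe();print(s['force'],s['moment'],s['grip_width'],s['position'],s['tool_rot'])"
```

```text
[-4.75781095e-01 -7.57815070e-03  7.88887994e+00] [ 0.07170025 -0.14693503 -0.10019421] 0.013281174802601877 [0.56129266 0.07161343 0.10549261] [-3.14033027e+00 -1.86975447e-03  2.37734966e+00]
```

>>> {"fn": "send_rows", "kwargs": {
  "plan": "0 0 0 0 0 4 0.005; 0 0 0 0 0 10 0.005; 0 0 0 0 0 16 0.005; 0 0 0 0 0 22 0.005; 0 0 0 0 0 28 0.005; 0 0 0 0 0 34 0.005; 0 0 0 0 0 40 0.005; 0 0 0 0 0 46 0.005; 0 0 0 0 0 52 0.005; 0 0 0 0 0 56 0.005"
}}

```text
clock: 14.42
position: [0.5613, 0.0716, 0.1055]
tool_rot: [-3.139, -0.0, 1.401]
force: [-0.4, 0.8, 8.5]
grip_width: 0.0127
finger_force: 62.1
```

>>> {"fn": "send_rows", "kwargs": {
  "plan": "0 0 0 0 0 0 0.005; 0 0 0 0 0 0 0.005; 0 0 -0.003 0 0 0 0.005; 0 0 -0.006 0 0 0 0.005; 0 0 -0.0075 0 0 0 0.005; 0 0 -0.0075 0 0 0 0.005"
}}

```text
clock: 14.92
position: [0.5613, 0.0716, 0.113]
tool_rot: [-3.139, -0.0, 1.407]
force: [2.7, 0.7, 3.6]
grip_width: 0.0127
finger_force: 61.4
```

```bash
python3 -c "
from h import *
s=observe();print(s['force'],s['moment'],s['grip_width'],s['position'],s['tool_rot'])"
```

```text
[2.6977758  0.66888848 3.61421465] [ 0.11685669 -0.43301913 -0.06025855] 0.012680189166016476 [0.56132782 0.07155874 0.11304763] [-3.13927246e+00 -2.68765559e-04  1.40706987e+00]
```

>>> {"fn": "send_rows", "kwargs": {
  "plan": "0 0 -0.0015 0 0 0 0.005; 0 0 -0.003 0 0 0 0.005; 0 0 -0.003 0 0 0 0.005"
}}

```text
clock: 15.17
position: [0.5608, 0.0716, 0.1148]
tool_rot: [-3.138, 0.001, 1.407]
force: [7.4, 2.2, -16.0]
grip_width: 0.013
finger_force: 62.0
```

Locked: pulling up meets 16 N. I'll release and go on to ochre.

>>> {"fn": "send_rows", "kwargs": {
  "plan": "0 0 0.002 0 0 0 0.005; 0 0 0.002 0 0 0 0.05; 0 0 0.002 0 0 0 0.05; 0 0 0.002 0 0 0 0.05; 0 0 0.002 0 0 0 0.05; 0 0 0.002 0 0 0 0.05; 0 0 -0.02 0 0 0 0.06; 0 0 -0.05 0 0 0 0.06; 0 0 -0.07 0 0 0 0.06; 0 0 -0.07 0 0 0 0.06"
}}

```text
clock: 16.0
position: [0.5625, 0.0713, 0.1891]
tool_rot: [3.141, -0.002, 1.407]
force: [0.3, 0.5, 0.7]
grip_width: 0.06
finger_force: 0.0
```

```bash
python3 go.py .463 -.3106 .2 .585;python3 bar.py
```

```text
at [0.5625 0.0713 0.1891] [ 3.141e+00 -2.000e-03  1.407e+00] F [0.3 0.5 0.7] q7 -0.08 
shift mm [-393.   -35.7  -11.6] rv [-1.000e-02 -1.000e-01  4.708e+01]
rust centroid [ 0.476  -0.2058] boxc [ 0.4656 -0.2027] yaw -0.028 size [0.0169 0.0718]
ochre centroid [ 0.4631 -0.3106] boxc [ 0.4631 -0.3105] yaw 0.588 size [0.0154 0.0558]
blue centroid [ 0.5368 -0.3939] boxc [ 0.5371 -0.3938] yaw -0.192 size [0.0147 0.0544]
```

>>> {"fn": "send_rows", "kwargs": {
  "plan": "-0.02 -0.002 0 0 0 2.5 0.06; -0.06 -0.005 0 0 0 7.5 0.06; -0.1 -0.009 0 0 0 12.5 0.06; -0.14 -0.013 0 0 0 17.5 0.06; -0.18 -0.016 0 0 0 22.5 0.06; -0.22 -0.02 0 0 0 27.5 0.06; -0.26 -0.024 0 0 0 32.5 0.06; -0.30 -0.027 0 0 0 37.5 0.06; -0.34 -0.031 0 0 0 42.5 0.06; -0.375 -0.034 0 0 0 47.08 0.06"
}}

```text
clock: 16.88
position: [0.4643, -0.2955, 0.185]
tool_rot: [-3.139, 0.004, 0.579]
force: [0.9, 0.3, -0.0]
grip_width: 0.06
finger_force: 0.0
```

>>> {"fn": "send_rows", "kwargs": {
  "plan": "-0.013 0.01 0.03 0 0 0 0.06; -0.013 0.01 0.06 0 0 0 0.06; -0.013 0.01 0.07 0 0 0 0.06; -0.013 0.01 0.07 0 0 0 0.06; -0.013 0.01 0.07 0 0 0 0.06"
}}

```text
clock: 17.3
position: [0.4605, -0.3083, 0.1158]
tool_rot: [-3.138, 0.004, 0.585]
force: [-0.3, -0.3, 0.9]
grip_width: 0.06
finger_force: 0.0
```

```bash
python3 go.py .463 -.3106 .079 .585
```

```text
at [ 0.4605 -0.3083  0.1158] [-3.138  0.004  0.585] F [-0.3 -0.3  0.9] q7 0.02 
shift mm [ 1.   3.4 36.8] rv [-0.18  0.22  0.03]
```

>>> {"fn": "send_rows", "kwargs": {
  "plan": "0.001 0.0034 0.015 0 0 0 0.06; 0.001 0.0034 0.015 -0.18 0.22 0 0.06; 0.001 0.0034 0.015 -0.18 0.22 0 0.06; 0.001 0.0034 0.015 -0.18 0.22 0 0.06"
}}

```text
clock: 17.63
position: [0.4636, -0.3108, 0.1016]
tool_rot: [3.14, -0.001, 0.586]
force: [0.2, -0.2, -0.1]
grip_width: 0.0604
finger_force: 0.0
```

```bash
python3 go.py .463 -.3106 .079 .585
```

```text
at [ 0.4636 -0.3108  0.1016] [ 3.14e+00 -1.00e-03  5.86e-01] F [ 0.2 -0.2 -0.1] q7 0.04 
shift mm [-0.4 -0.5 22.6] rv [ 0.09 -0.07  0.04]
```

>>> {"fn": "send_rows", "kwargs": {
  "plan": "-0.0003 -0.0004 0.012 0 0 0 0.06; -0.0003 -0.0004 0.0226 0 0 0 0.06; -0.0003 -0.0004 0.0226 0 0 0 0.06; -0.0003 -0.0004 0.0226 0 0 0 0.005; -0.0003 -0.0004 0.0226 0 0 0 0.005; -0.0003 -0.0004 0.0226 0 0 0 0.005; -0.0003 -0.0004 0.0226 0 0 0 0.005; -0.0003 -0.0004 0.0226 0 0 0 0.005; -0.0003 -0.0004 0.0226 0 0 0 0.005; -0.0003 -0.0004 0.0226 0 0 0 0.005"
}}

```text
clock: 18.47
position: [0.4629, -0.3108, 0.0783]
tool_rot: [3.141, -0.001, 0.585]
force: [0.7, 0.6, 0.5]
grip_width: 0.0131
finger_force: 63.1
```

>>> {"fn": "send_rows", "kwargs": {
  "plan": "0 0 0 0 0 0 0.005; 0 0 0 0 0 0 0.005; 0 0 0 0 0 0 0.005; 0 0 0 0 0 0 0.005"
}}

```text
clock: 18.8
position: [0.4629, -0.3109, 0.0783]
tool_rot: [3.14, -0.001, 0.585]
force: [0.4, 0.1, 3.3]
grip_width: 0.013
finger_force: 63.5
```

>>> {"fn": "send_rows", "kwargs": {
  "plan": "0 0 -0.02 0 0 0 0.005; 0 0 -0.05 0 0 0 0.005; 0 0 -0.09 0 0 0 0.005; 0 0 -0.13 0 0 0 0.005; 0 0 -0.16 0 0 0 0.005; 0 0 -0.16 0 0 -3 0.005; 0 0 -0.16 0 0 -9 0.005; 0 0 -0.16 0 0 -15.5 0.005; 0 0 -0.16 0 0 -22 0.005; 0 0 -0.16 0 0 -29 0.005"
}}

```text
clock: 19.63
position: [0.4624, -0.3104, 0.2378]
tool_rot: [3.141, -0.0, 1.097]
force: [0.0, -0.6, -3.6]
grip_width: 0.0132
finger_force: 62.5
```

```bash
python3 go.py .5785 .175 .24 2.978
```

```text
alt rz -107.77350728947857
at [ 0.4624 -0.3104  0.2378] [ 3.141 -0.     1.097] F [ 0.  -0.6 -3.6] q7 0.34 
shift mm [ 484.9 -118.1   -2.1] rv [ 2.0000e-02  0.0000e+00 -1.0777e+02]
```

>>> {"fn": "send_rows", "kwargs": {
  "plan": "0.015 -0.004 0 0 0 -4 0.005; 0.045 -0.011 0 0 0 -10.5 0.005; 0.08 -0.02 0 0 0 -17 0.005; 0.115 -0.028 0 0 0 -23.5 0.005; 0.15 -0.037 0 0 0 -30 0.005; 0.185 -0.045 0 0 0 -36.5 0.005; 0.22 -0.054 0 0 0 -43 0.005; 0.255 -0.062 0 0 0 -49.5 0.005; 0.29 -0.071 0 0 0 -56 0.005; 0.32 -0.078 0 0 0 -62 0.005"
}}

```text
clock: 20.47
position: [0.5408, 0.0119, 0.2379]
tool_rot: [3.141, 0.0, 2.18]
force: [0.2, -0.4, -3.0]
grip_width: 0.0128
finger_force: 62.5
```

```bash
python3 go.py .5785 .175 .24 2.978
```

```text
at [0.5408 0.0119 0.2379] [3.141 0.    2.18 ] F [ 0.2 -0.4 -3. ] q7 0.63 
shift mm [112.2 124.3  -2.1] rv [ 1.00e-02  1.00e-02 -4.57e+01]
```

>>> {"fn": "send_rows", "kwargs": {
  "plan": "0.02 0.02 0 0 0 -6 0.005; 0.045 0.048 0 0 0 -12.5 0.005; 0.07 0.075 0 0 0 -19 0.005; 0.09 0.1 0 0 0 -25.5 0.005; 0.105 0.115 0 0 0 -32 0.005; 0.11 0.122 0 0 0 -38 0.005; 0.1122 0.1243 0 0 0 -43.5 0.005; 0.1122 0.1243 0 0 0 -45.7 0.005; 0.1122 0.1243 0.03 0 0 -45.7 0.005; 0.1122 0.1243 0.06 0 0 -45.7 0.005"
}}

```text
clock: 21.3
position: [0.5804, 0.1722, 0.1781]
tool_rot: [3.14, 0.003, 2.971]
force: [1.0, -0.3, -5.5]
grip_width: 0.0126
finger_force: 62.5
```

>>> {"fn": "send_rows", "kwargs": {
  "plan": "0 0 0.02 0 0 0 0.005; 0 0 0.03 0 0 0 0.005; 0 0 0.03 0 0 0 0.005; 0 0 0.03 0 0 0 0.005; 0 0 0.03 0 0 0 0.005"
}}

```text
clock: 21.72
position: [0.5806, 0.1722, 0.1494]
tool_rot: [3.141, 0.002, 2.971]
force: [0.3, 0.2, -2.8]
grip_width: 0.0128
finger_force: 62.4
```

```bash
python3 go.py .5785 .175 .123 2.978; python3 bar.py
```

```text
at [0.5806 0.1722 0.1494] [3.141e+00 2.000e-03 2.971e+00] F [ 0.3  0.2 -2.8] q7 1.07 
shift mm [ 2.6  2.4 26.4] rv [ 0.03  0.14 -0.4 ]
rust centroid [ 0.4766 -0.2058] boxc [ 0.4674 -0.2027] yaw -0.028 size [0.0169 0.0683]
ochre centroid [ 0.5029 -0.3621] boxc [ 0.5026 -0.3617] yaw 1.493 size [0.0156 0.0166]
blue centroid [ 0.5369 -0.3939] boxc [ 0.5369 -0.3939] yaw -0.189 size [0.0146 0.0547]
```

Correct the offset, settle, then enter.

>>> {"fn": "send_rows", "kwargs": {
  "plan": "0.0026 0.0024 0 0 0.1 -0.4 0.005; 0.0026 0.0024 0.005 0 0.1 -0.4 0.005; 0.0026 0.0024 0.01 0 0.1 -0.4 0.005; 0.0026 0.0024 0.01 0 0.1 -0.4 0.005; 0.0026 0.0024 0.015 0 0.1 -0.4 0.005; 0.0026 0.0024 0.02 0 0.1 -0.4 0.005; 0.0026 0.0024 0.023 0 0.1 -0.4 0.005; 0.0026 0.0024 0.0255 0 0.1 -0.4 0.005; 0.0026 0.0024 0.0255 0 0.1 -0.4 0.005"
}}

```text
clock: 22.52
position: [0.5775, 0.1747, 0.1219]
tool_rot: [-3.141, -0.002, 2.978]
force: [0.4, 0.4, -3.8]
grip_width: 0.013
finger_force: 62.5
```

```bash
python3 go.py .5785 .175 .107 2.978
```

```text
at [0.5775 0.1747 0.1219] [-3.141e+00 -2.000e-03  2.978e+00] F [ 0.4  0.4 -3.8] q7 1.08 
shift mm [-1.   0.4 14.9] rv [-0.04 -0.09  0.  ]
```

>>> {"fn": "send_rows", "kwargs": {
  "plan": "-0.0007 0.0003 0.004 0 0 0 0.005; -0.0007 0.0003 0.008 0 0 0 0.005; -0.0007 0.0003 0.012 0 0 0 0.005; -0.0007 0.0003 0.015 0 0 0 0.005; -0.0007 0.0003 0.015 0 0 0 0.005; -0.0007 0.0003 0.015 0 0 0 0.005"
}}

```text
clock: 23.02
position: [0.5789, 0.1752, 0.1077]
tool_rot: [3.141, -0.0, 2.978]
force: [-2.6, -0.2, 8.0]
grip_width: 0.0127
finger_force: 64.1
```

```bash
python3 -c "
from h import *
s=observe();print(s['force'],s['moment'],s['grip_width'],s['position'],s['tool_rot'])"
```

```text
[-2.58507838 -0.23435316  7.9561076 ] [-0.20090681  0.51782255 -0.0857864 ] 0.012747824377763142 [0.57885132 0.17515096 0.10772311] [ 3.14136631e+00 -6.92545200e-05  2.97805768e+00]
```

>>> {"fn": "send_rows", "kwargs": {
  "plan": "0 0 0.001 0 0 0 0.005; 0 0 0.001 0 0 4 0.005; 0 0 0.001 0 0 10 0.005; 0 0 0.001 0 0 16 0.005; 0 0 0.001 0 0 22 0.005; 0 0 0.001 0 0 28 0.005; 0 0 0.001 0 0 34 0.005; 0 0 0.001 0 0 40 0.005; 0 0 0.001 0 0 40 0.005"
}}

```text
clock: 23.77
position: [0.5793, 0.1749, 0.107]
tool_rot: [3.141, 0.001, 2.273]
force: [0.8, -1.9, 8.0]
grip_width: 0.0128
finger_force: 64.1
```

```bash
python3 -c "
from h import *
s=observe();print(s['force'],s['moment'],s['grip_width'],s['position'],s['tool_rot'])"
```

```text
[ 0.75896668 -1.87793754  8.0074269 ] [-0.49320398  0.00746304 -0.0261108 ] 0.012793167805334535 [0.57930669 0.17489561 0.10700042] [3.14094437e+00 9.05344280e-04 2.27275524e+00]
```

>>> {"fn": "send_rows", "kwargs": {
  "plan": "0 0 0 0 0 5 0.005; 0 0 0 0 0 11 0.005; 0 0 0 0 0 17 0.005; 0 0 0 0 0 23 0.005; 0 0 0 0 0 29 0.005; 0 0 0 0 0 35 0.005; 0 0 0 0 0 41 0.005; 0 0 0 0 0 46 0.005; 0 0 0 0 0 49.8 0.005; 0 0 0 0 0 49.8 0.005"
}}

```text
clock: 24.6
position: [0.5789, 0.1749, 0.1068]
tool_rot: [3.141, 0.0, 1.406]
force: [-0.9, -2.6, 8.4]
grip_width: 0.0131
finger_force: 64.2
```

>>> {"fn": "send_rows", "kwargs": {
  "plan": "0 0 0 0 0 0 0.005; 0 0 -0.003 0 0 0 0.005; 0 0 -0.006 0 0 0 0.005; 0 0 -0.008 0 0 0 0.005; 0 0 -0.008 0 0 0 0.005; 0 0 -0.0095 0 0 0 0.005; 0 0 -0.011 0 0 0 0.005; 0 0 -0.011 0 0 0 0.005"
}}

```text
clock: 25.27
position: [0.5779, 0.1748, 0.1154]
tool_rot: [-3.14, 0.002, 1.411]
force: [10.4, -0.8, -36.9]
grip_width: 0.0126
finger_force: 61.5
```

```bash
python3 -c "
from h import *
s=observe();print(s['force'],s['moment'],s['grip_width'],s['position'],s['tool_rot'])"
```

```text
[ 10.40245756  -0.8396659  -36.91721584] [ 0.0995347  -2.67470059 -0.02620308] 0.012602902645964136 [0.57789782 0.1748498  0.1153607 ] [-3.13985676e+00  2.08975542e-03  1.41104503e+00]
```

Locked firmly. I'll ease off, release and rise, then head to blue.

>>> {"fn": "send_rows", "kwargs": {
  "plan": "0 0 0.0015 0 0 0 0.005; 0 0 0.003 0 0 0 0.005; 0 0 0.003 0 0 0 0.05; 0 0 0.003 0 0 0 0.05; 0 0 0.003 0 0 0 0.05; 0 0 0.003 0 0 0 0.05; 0 0 0.003 0 0 0 0.05; 0 0 -0.02 0 0 0 0.06; 0 0 -0.05 0 0 0 0.06; 0 0 -0.08 0 0 0 0.06"
}}

```text
clock: 26.1
position: [0.5781, 0.1748, 0.1983]
tool_rot: [-3.14, 0.001, 1.411]
force: [0.1, 0.4, 0.6]
grip_width: 0.06
finger_force: 0.0
```

```bash
python3 go.py .537 -.3939 .2 2.955;python3 bar.py|tail -1
```

```text
at [0.5781 0.1748 0.1983] [-3.140e+00  1.000e-03  1.411e+00] F [0.1 0.4 0.6] q7 -0.21 
shift mm [-567.9   50.1   -1.2] rv [-1.300e-01 -3.000e-02 -8.849e+01]
blue centroid [ 0.537  -0.3939] boxc [ 0.5371 -0.3937] yaw -0.193 size [0.0146 0.0545]
```

>>> {"fn": "send_rows", "kwargs": {
  "plan": "-0.02 0.002 0 0 0 -3 0.06; -0.06 0.005 0 0 0 -9 0.06; -0.10 0.009 0 0 0 -15 0.06; -0.14 0.012 0 0 0 -21 0.06; -0.18 0.016 0 0 0 -27 0.06; -0.22 0.019 0 0 0 -33 0.06; -0.26 0.023 0 0 0 -39 0.06; -0.30 0.026 0 0 0 -45 0.06; -0.34 0.03 0 0 0 -51 0.06; -0.375 0.033 0 0 0 -57 0.06"
}}

```text
clock: 26.98
position: [0.5507, -0.2032, 0.1978]
tool_rot: [-3.141, 0.0, 2.41]
force: [-0.3, 0.6, 0.6]
grip_width: 0.0601
finger_force: 0.0
```

```bash
python3 go.py .537 -.3939 .12 2.955
```

```text
at [ 0.5507 -0.2032  0.1978] [-3.141  0.     2.41 ] F [-0.3  0.6  0.6] q7 1.28 
shift mm [-117.2 -151.    77.9] rv [-3.000e-02 -1.000e-02 -3.124e+01]
```

>>> {"fn": "send_rows", "kwargs": {
  "plan": "-0.022 -0.03 0 0 0 -6 0.06; -0.045 -0.06 0 0 0 -12 0.06; -0.07 -0.09 0 0 0 -18.5 0.06; -0.095 -0.12 0 0 0 -25 0.06; -0.112 -0.143 0 0 0 -31.24 0.06; -0.1172 -0.151 0 0 0 -31.24 0.06; -0.1172 -0.151 0.03 0 0 -31.24 0.06; -0.1172 -0.151 0.06 0 0 -31.24 0.06; -0.1172 -0.151 0.078 0 0 -31.24 0.06; -0.1172 -0.151 0.078 0 0 -31.24 0.06"
}}

```text
clock: 27.82
position: [0.5353, -0.3893, 0.1158]
tool_rot: [3.14, -0.006, 2.95]
force: [-0.7, -0.0, 0.2]
grip_width: 0.0602
finger_force: 0.0
```

>>> {"fn": "send_rows", "kwargs": {
  "plan": "0 0 0 0 0 0 0.06; 0 0 0 0 0 0 0.06; 0 0 0 0 0 0 0.06"
}}

```text
clock: 28.07
position: [0.5376, -0.3914, 0.1214]
tool_rot: [-3.141, 0.001, 2.951]
force: [0.4, -1.2, 0.6]
grip_width: 0.06
finger_force: 0.0
```

```bash
python3 go.py .537 -.3939 .079 2.953
```

```text
at [ 0.5376 -0.3914  0.1214] [-3.141e+00  1.000e-03  2.951e+00] F [ 0.4 -1.2  0.6] q7 2.04 
shift mm [ 0.2 -2.6 42.4] rv [-0.06  0.08 -0.13]
```

>>> {"fn": "send_rows", "kwargs": {
  "plan": "0.0003 -0.0026 0.02 0 0 0 0.06; 0.0003 -0.0026 0.035 0 0 0 0.06; 0.0003 -0.0026 0.0424 0 0 0 0.06; 0.0003 -0.0026 0.0424 0 0 0 0.06; 0.0003 -0.0026 0.0424 0 0 0 0.005; 0.0003 -0.0026 0.0424 0 0 0 0.005; 0.0003 -0.0026 0.0424 0 0 0 0.005; 0.0003 -0.0026 0.0424 0 0 0 0.005; 0.0003 -0.0026 0.0424 0 0 0 0.005; 0.0003 -0.0026 0.0424 0 0 0 0.005"
}}

```text
clock: 28.9
position: [0.5363, -0.394, 0.078]
tool_rot: [-3.141, 0.0, 2.951]
force: [-1.2, -1.9, 6.8]
grip_width: 0.0128
finger_force: 63.6
```

>>> {"fn": "send_rows", "kwargs": {
  "plan": "0 0 0 0 0 0 0.005; 0 0 0 0 0 0 0.005; 0 0 0 0 0 0 0.005; 0 0 0 0 0 0 0.005"
}}

```text
clock: 29.23
position: [0.5364, -0.394, 0.078]
tool_rot: [-3.141, 0.0, 2.951]
force: [-0.1, -0.1, 6.6]
grip_width: 0.0129
finger_force: 63.6
```

>>> {"fn": "send_rows", "kwargs": {
  "plan": "0 0 -0.02 0 0 0 0.005; 0 0 -0.05 0 0 0 0.005; 0 0 -0.09 0 0 0 0.005; 0 0 -0.13 0 0 0 0.005; 0 0 -0.165 0 0 0 0.005; 0 0 -0.165 0 0 0 0.005; 0 0 -0.165 0 0 0 0.005"
}}

```text
clock: 29.82
position: [0.5367, -0.3938, 0.244]
tool_rot: [-3.141, 0.002, 2.951]
force: [-1.2, 0.9, -4.7]
grip_width: 0.0128
finger_force: 62.2
```

```bash
python3 go.py .5956 .2786 .243 2.978
```

```text
at [ 0.5367 -0.3938  0.244 ] [-3.141e+00  2.000e-03  2.951e+00] F [-1.2  0.9 -4.7] q7 2.03 
shift mm [6.960e+01 6.714e+02 1.000e-01] rv [-0.06  0.13 -1.55]
```

>>> {"fn": "send_rows", "kwargs": {
  "plan": "0.002 0.02 0 0 0 0 0.005; 0.006 0.06 0 0 0 0 0.005; 0.01 0.10 0 0 0 0 0.005; 0.014 0.14 0 0 0 0 0.005; 0.018 0.18 0 0 0 0 0.005; 0.023 0.22 0 0 0 0 0.005; 0.027 0.26 0 0 0 0 0.005; 0.031 0.30 0 0 0 0 0.005; 0.035 0.34 0 0 0 0 0.005; 0.039 0.38 0 0 0 0 0.005"
}}

```text
clock: 30.65
position: [0.5688, -0.0109, 0.2406]
tool_rot: [-3.141, -0.003, 2.951]
force: [1.4, -0.2, -3.5]
grip_width: 0.0128
finger_force: 62.1
```

>>> {"fn": "send_rows", "kwargs": {
  "plan": "0.004 0.04 0 0 0 -0.3 0.005; 0.008 0.08 0 0 0 -0.6 0.005; 0.012 0.12 0 0 0 -0.9 0.005; 0.017 0.16 0 0 0 -1.2 0.005; 0.021 0.20 0 0 0 -1.55 0.005; 0.025 0.24 0 0 0 -1.55 0.005; 0.028 0.27 0 0 0 -1.55 0.005; 0.0306 0.2914 0 0 0 -1.55 0.005; 0.0306 0.2914 0 0 0 -1.55 0.005; 0.0306 0.2914 0.02 0 0 -1.55 0.005"
}}

```text
clock: 31.48
position: [0.5953, 0.2809, 0.2229]
tool_rot: [3.14, 0.001, 2.98]
force: [0.4, -0.8, -3.3]
grip_width: 0.0129
finger_force: 62.1
```

>>> {"fn": "send_rows", "kwargs": {
  "plan": "0 0 0.03 0 0 0 0.005; 0 0 0.06 0 0 0 0.005; 0 0 0.075 0 0 0 0.005; 0 0 0.075 0 0 0 0.005; 0 0 0.075 0 0 0 0.005; 0 0 0.075 0 0 0 0.005"
}}

```text
clock: 31.98
position: [0.5953, 0.2789, 0.1478]
tool_rot: [3.141, -0.0, 2.978]
force: [0.1, -0.7, -3.5]
grip_width: 0.0129
finger_force: 62.0
```

```bash
python3 go.py .5956 .2786 .122 2.978
```

```text
at [0.5953 0.2789 0.1478] [ 3.141 -0.     2.978] F [ 0.1 -0.7 -3.5] q7 0.93 
shift mm [-0.3 -0.2 25.8] rv [ 0.01 -0.02 -0.02]
```

>>> {"fn": "send_rows", "kwargs": {
  "plan": "0 -0.0002 0.008 0 0 0 0.005; 0 -0.0002 0.014 0 0 0 0.005; 0 -0.0002 0.018 0 0 0 0.005; 0 -0.0002 0.022 0 0 0 0.005; 0 -0.0002 0.0258 0 0 0 0.005; 0 -0.0002 0.0258 0 0 0 0.005; 0 -0.0002 0.0258 0 0 0 0.005"
}}

```text
clock: 32.57
position: [0.5949, 0.2786, 0.1212]
tool_rot: [-3.141, -0.001, 2.978]
force: [0.0, 0.1, -2.5]
grip_width: 0.0131
finger_force: 62.0
```

>>> {"fn": "send_rows", "kwargs": {
  "plan": "0 0 0.004 0 0 0 0.005; 0 0 0.008 0 0 0 0.005; 0 0 0.012 0 0 0 0.005; 0 0 0.0155 0 0 0 0.005; 0 0 0.0155 0 0 0 0.005; 0 0 0.0155 0 0 0 0.005"
}}

```text
clock: 33.07
position: [0.5954, 0.2788, 0.1061]
tool_rot: [3.141, 0.0, 2.978]
force: [-2.3, -1.5, 8.5]
grip_width: 0.0126
finger_force: 63.8
```

```bash
python3 -c "
from h import *
s=observe();print(s['force'],s['moment'],s['grip_width'],s['position'],s['tool_rot'])"
```

```text
[-2.32953855 -1.5139268   8.50450128] [-0.27622418  0.35081635  0.05988102] 0.012572290594032176 [0.59542362 0.27876076 0.10614514] [3.14123345e+00 1.69787799e-04 2.97775742e+00]
```

Same signature as before, so I'll turn and lock it.

>>> {"fn": "send_rows", "kwargs": {
  "plan": "0 0 0.0005 0 0 4 0.005; 0 0 0.0005 0 0 10 0.005; 0 0 0.0005 0 0 16 0.005; 0 0 0.0005 0 0 22 0.005; 0 0 0.0005 0 0 28 0.005; 0 0 0.0005 0 0 34 0.005; 0 0 0.0005 0 0 40 0.005; 0 0 0.0005 0 0 45 0.005; 0 0 0.0005 0 0 45 0.005"
}}

```text
clock: 33.82
position: [0.5956, 0.2795, 0.106]
tool_rot: [3.14, -0.0, 2.187]
force: [1.1, 0.9, 8.9]
grip_width: 0.0132
finger_force: 63.9
```

>>> {"fn": "send_rows", "kwargs": {
  "plan": "0 0 0 0 0 5 0.005; 0 0 0 0 0 11 0.005; 0 0 0 0 0 17 0.005; 0 0 0 0 0 23 0.005; 0 0 0 0 0 29 0.005; 0 0 0 0 0 35 0.005; 0 0 0 0 0 41 0.005; 0 0 0 0 0 45 0.005; 0 0 0 0 0 45 0.005; 0 0 0 0 0 45 0.005"
}}

```text
clock: 34.65
position: [0.5958, 0.2793, 0.106]
tool_rot: [3.14, -0.001, 1.407]
force: [0.5, -0.4, 8.6]
grip_width: 0.0131
finger_force: 63.8
```

>>> {"fn": "send_rows", "kwargs": {
  "plan": "0 0 -0.003 0 0 0 0.005; 0 0 -0.006 0 0 0 0.005; 0 0 -0.008 0 0 0 0.005; 0 0 -0.0095 0 0 0 0.005; 0 0 -0.0095 0 0 0 0.005"
}}

```text
clock: 35.07
position: [0.5955, 0.2792, 0.1149]
tool_rot: [3.141, -0.001, 1.408]
force: [2.9, 1.9, 0.4]
grip_width: 0.0127
finger_force: 62.6
```

```bash
python3 -c "
from h import *
s=observe();print(s['force'],s['moment'],s['grip_width'],s['position'],s['tool_rot'])"
```

```text
[2.91063027 1.92893307 0.38258712] [ 0.59966648 -0.95439311  0.04722404] 0.012715440111597922 [0.59546242 0.27920535 0.11488928] [ 3.14102045e+00 -6.10388007e-04  1.40752356e+00]
```

>>> {"fn": "send_rows", "kwargs": {
  "plan": "0 0 -0.001 0 0 0 0.005; 0 0 -0.002 0 0 0 0.005; 0 0 -0.002 0 0 0 0.005"
}}

```text
clock: 35.32
position: [0.5947, 0.2792, 0.1152]
tool_rot: [-3.141, 0.001, 1.408]
force: [8.4, 5.6, -23.2]
grip_width: 0.0127
finger_force: 60.5
```

>>> {"fn": "send_rows", "kwargs": {
  "plan": "0 0 0.0025 0 0 0 0.005; 0 0 0.0025 0 0 0 0.05; 0 0 0.0025 0 0 0 0.05; 0 0 0.0025 0 0 0 0.05; 0 0 0.0025 0 0 0 0.05; 0 0 0.0025 0 0 0 0.05; 0 0 -0.02 0 0 0 0.06; 0 0 -0.06 0 0 0 0.06; 0 0 -0.1 0 0 0 0.06; 0 0 -0.1 0 0 0 0.06"
}}

```text
clock: 36.15
position: [0.5978, 0.2791, 0.2243]
tool_rot: [3.135, -0.005, 1.407]
force: [0.5, 0.5, -0.1]
grip_width: 0.06
finger_force: 0.0
```

```bash
python3 go.py .54 -.16 .22 1.485
```

```text
at [0.5978 0.2791 0.2243] [ 3.135 -0.005  1.407] F [ 0.5  0.5 -0.1] q7 -0.38 
shift mm [-442.6   14.8    2.1] rv [ 0.38 -0.28 -4.5 ]
```

Blue is locked too (23 N pull). Next is the timer wheel: shut the fingers and position behind its upper ridges on the -x side.

>>> {"fn": "send_rows", "kwargs": {
  "plan": "-0.02 0.001 0 0 0 3 0.04; -0.06 0.002 0 0 0 10 0.02; -0.1 0.003 0 0 0 17 0; -0.14 0.004 0 0 0 24 0; -0.18 0.005 0 0 0 31 0; -0.22 0.006 0 0 0 38 0; -0.26 0.007 0 0 0 45 0; -0.30 0.008 0 0 0 52 0; -0.34 0.009 0 0 0 59 0; -0.38 0.01 0 0 0 66 0"
}}

```text
clock: 36.98
position: [0.5424, -0.0995, 0.2172]
tool_rot: [-3.141, 0.0, 0.249]
force: [1.4, -0.6, -0.4]
grip_width: 0.0001
finger_force: 0.0
```

```bash
python3 go.py .5369 -.1595 .17 -.087
python3 - <<'E'
from h import *
T=imaging.grab_frame("top"); S=imaging.grab_frame("scene")
A=cv2.resize(T["color"][155:265,155:315,::-1],(480,330),interpolation=cv2.INTER_CUBIC)
u=proj(S,[.6,-.162,.1])[0].astype(int); B=cv2.resize(S["color"][u[1]-27:u[1]+28,u[0]-25:u[0]+25,::-1],(300,330),interpolation=cv2.INTER_CUBIC)
cv2.imwrite("pics/w0.png",np.hstack([A,B]))
E
```

```text
at [ 0.5424 -0.0995  0.2172] [-3.141  0.     0.249] F [ 1.4 -0.6 -0.4] q7 -0.73 
shift mm [-20.2  56.8  47.2] rv [-0.02  0.   19.28]
```

View pics/w0.png

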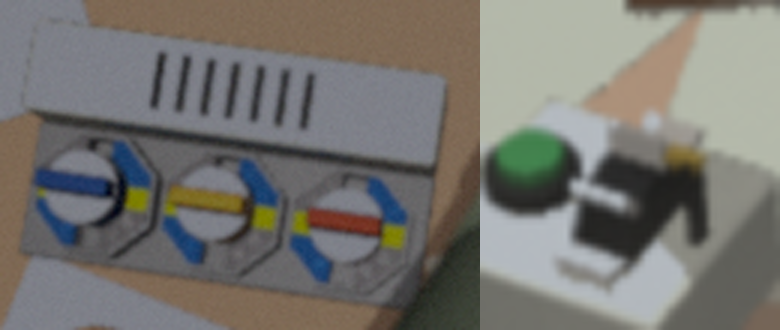

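All three bars now lie along the mixer's y. On the wheel, one white ridge is just behind the top and two are on the camera side; no red is visible. Moving in behind it.

>>> {"fn": "send_rows", "kwargs": {
  "plan": "-0.008 0.02 0 0 0 7 0; -0.016 0.045 0 0 0 14 0; -0.0202 0.0568 0 0 0 19.28 0; -0.0202 0.0568 0.02 0 0 19.28 0; -0.0202 0.0568 0.045 0 0 19.28 0; -0.0202 0.0568 0.0472 0 0 19.28 0; -0.0202 0.0568 0.0472 0 0 19.28 0; -0.0202 0.0568 0.0472 0 0 19.28 0"
}}

```text
clock: 37.75
position: [0.538, -0.1581, 0.1707]
tool_rot: [3.141, 0.0, -0.081]
force: [0.0, -0.1, 0.3]
grip_width: 0.0
finger_force: 0.0
```

```bash
cat > wp.py <<'E'
from h import *
s=observe(); p=s["position"]; d=p[:2]-np.array([.600,-.162]); a=-.087
print("wheel frame x %.1f y %.1f z %.1f mm"%(1e3*(d@[np.cos(a),np.sin(a)]),1e3*(d@[-np.sin(a),np.cos(a)]),1e3*p[2]),"yaw",s["tool_rot"].round(3),"F",s["force"].round(1))
E
python3 wp.py
```

```text
wheel frame x -62.1 y -1.5 z 170.7 mm yaw [ 3.141  0.    -0.081] F [ 0.  -0.1  0.3]
```

>>> {"fn": "send_rows", "kwargs": {
  "plan": "-0.003 0.0015 0.03 0 0 0.3 0; -0.003 0.0015 0.06 0 0 0.3 0; -0.003 0.0015 0.075 0 0 0.3 0; -0.003 0.0015 0.081 0 0 0.3 0; -0.003 0.0015 0.081 0 0 0.3 0; -0.003 0.0015 0.081 0 0 0.3 0"
}}

```text
clock: 38.25
position: [0.5353, -0.1595, 0.0901]
tool_rot: [3.141, -0.001, -0.086]
force: [0.0, -1.1, 0.7]
grip_width: -0.0002
finger_force: 0.0
```

```bash
python3 wp.py
```

```text
wheel frame x -64.7 y -3.1 z 90.1 mm yaw [ 3.141e+00 -1.000e-03 -8.600e-02] F [ 0.  -1.1  0.7]
```

>>> {"fn": "send_rows", "kwargs": {
  "plan": "0.006 0 0 0 0 0 0; 0.01 0 0 0 0 0 0; 0.015 0 -0.004 0 0 0 0; 0.02 0 -0.008 0 0 0 0; 0.025 0 -0.012 0 0 0 0; 0.03 0 -0.015 0 0 0 0; 0.035 0 -0.017 0 0 0 0; 0.04 0 -0.018 0 0 0 0; 0.0455 0 -0.019 0 0 0 0; 0.0507 0 -0.02 0 0 0 0"
}}

```text
clock: 39.08
position: [0.5855, -0.1638, 0.1095]
tool_rot: [3.141, 0.001, -0.087]
force: [-4.0, -0.8, -0.4]
grip_width: -0.0003
finger_force: 1.9
```

```bash
python3 wp.py
```

```text
wheel frame x -14.3 y -3.1 z 109.5 mm yaw [ 3.141e+00  1.000e-03 -8.700e-02] F [-4.  -0.8 -0.4]
```

>>> {"fn": "send_rows", "kwargs": {
  "plan": "-0.003 0 -0.01 0 0 0 0; -0.003 0 -0.04 0 0 0 0; -0.02 0 -0.045 0 0 0 0; -0.046 0 -0.045 0 0 0 0; -0.046 0 -0.045 0 0 0 0; -0.046 0 -0.015 0 0 0 0; -0.046 0 0.01 0 0 0 0; -0.046 0 0.018 0 0 0 0; -0.046 0 0.018 0 0 0 0"
}}

```text
clock: 39.83
position: [0.5386, -0.1595, 0.09]
tool_rot: [-3.142, 0.003, -0.087]
force: [0.6, -0.1, 0.7]
grip_width: -0.0
finger_force: 0.0
```

```bash
python3 wp.py
python3 - <<'E'
from h import *
T=imaging.grab_frame("top"); S=imaging.grab_frame("scene")
A=cv2.resize(T["color"][180:250,340:410,::-1],(400,400),interpolation=cv2.INTER_CUBIC)
u=proj(S,[.6,-.162,.1])[0].astype(int); B=cv2.resize(S["color"][u[1]-30:u[1]+30,u[0]-30:u[0]+30,::-1],(400,400),interpolation=cv2.INTER_CUBIC)
cv2.imwrite("pics/w1.png",np.hstack([A,B]))
E
```

```text
wheel frame x -61.4 y -2.8 z 90.0 mm yaw [-3.142e+00  3.000e-03 -8.700e-02] F [ 0.6 -0.1  0.7]
```

View pics/w1.png

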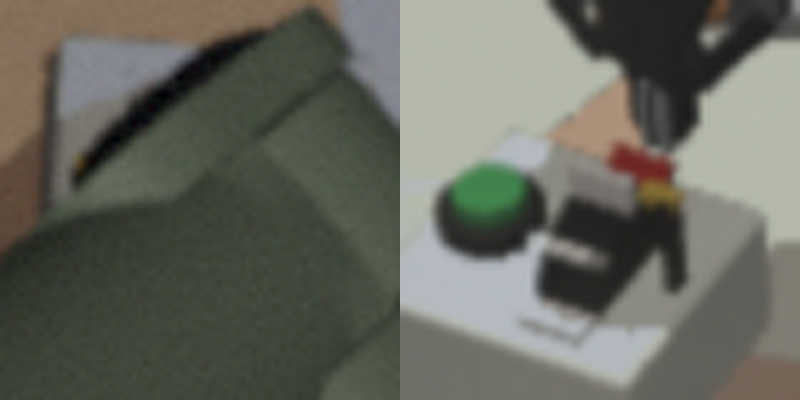

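The red ridge is now next, about 45° behind the top, with the white ridge level with the pointer. One more equal push should do it.

>>> {"fn": "send_rows", "kwargs": {
  "plan": "0.006 0 0 0 0 0 0; 0.012 0 -0.004 0 0 0 0; 0.017 0 -0.008 0 0 0 0; 0.022 0 -0.012 0 0 0 0; 0.027 0 -0.015 0 0 0 0; 0.032 0 -0.017 0 0 0 0; 0.037 0 -0.018 0 0 0 0; 0.042 0 -0.019 0 0 0 0; 0.0474 0 -0.02 0 0 0 0; 0.0474 0 -0.02 0 0 0 0"
}}

```text
clock: 40.77
position: [0.5878, -0.1639, 0.1113]
tool_rot: [3.141, -0.0, -0.086]
force: [0.1, 0.6, 0.1]
grip_width: 0.0003
finger_force: 0.0
```

>>> {"fn": "send_rows", "kwargs": {
  "plan": "-0.004 0 0 0 0 0 0; -0.004 0 -0.03 0 0 0 0; -0.004 0 -0.06 0 0 0 0; -0.03 0.07 -0.06 0 0 0 0; -0.06 0.10 -0.06 0 0 0 0; -0.09 0.13 -0.06 0 0 0 0; -0.11 0.16 -0.06 0 0 0 0; -0.11 0.19 -0.06 0 0 0 0; -0.11 0.19 -0.06 0 0 0 0; -0.11 0.19 -0.06 0 0 0 0"
}}

```text
clock: 41.6
position: [0.4582, -0.3469, 0.1714]
tool_rot: [3.14, -0.0, -0.092]
force: [-0.4, 0.0, -0.7]
grip_width: 0.0001
finger_force: 0.0
```

```bash
python3 wp.py
python3 - <<'E'
from h import *
T=imaging.grab_frame("top"); S=imaging.grab_frame("scene")
A=cv2.resize(T["color"][180:250,340:410,::-1],(400,400),interpolation=cv2.INTER_CUBIC)
u=proj(S,[.6,-.162,.1])[0].astype(int); B=cv2.resize(S["color"][u[1]-30:u[1]+30,u[0]-30:u[0]+30,::-1],(400,400),interpolation=cv2.INTER_CUBIC)
cv2.imwrite("pics/w2.png",np.hstack([A,B]))
lab=cv2.cvtColor((cv2.resize(T["color"][180:250,340:410],None,fx=4,fy=4,interpolation=cv2.INTER_CUBIC)/255.).astype(np.float32),cv2.COLOR_RGB2LAB)
for n,m,z in(("red",lab[...,1]>15,.121),("yel",(lab[...,2]>20)&(lab[...,1]<10),.12),("grn",lab[...,1]<-20,.08)):
    n_,lb,st,ce=cv2.connectedComponentsWithStats(m.astype(np.uint8)); k=1+np.argmax(st[1:,4])
    c=(ce[k]+.5)/4-.5+[340,180]; W=unproj(T,[c],z)[0]; d=W[:2]-[.600,-.162]; a=-.087
    print(n,st[k,4],W.round(4),"wheel frame",(1e3*np.array([d@[np.cos(a),np.sin(a)],d@[-np.sin(a),np.cos(a)]])).round(1))
E
```

```text
wheel frame x -125.2 y -196.5 z 171.4 mm yaw [ 3.14  -0.    -0.092] F [-0.4  0.  -0.7]
red 937 [ 0.6016 -0.1592  0.121 ] wheel frame [1.4 2.9]
yel 2078 [ 0.5916 -0.215   0.12  ] wheel frame [ -3.7 -53.5]
grn 2582 [ 0.5961 -0.2215  0.08  ] wheel frame [  1.3 -59.6]
```

View pics/w2.png

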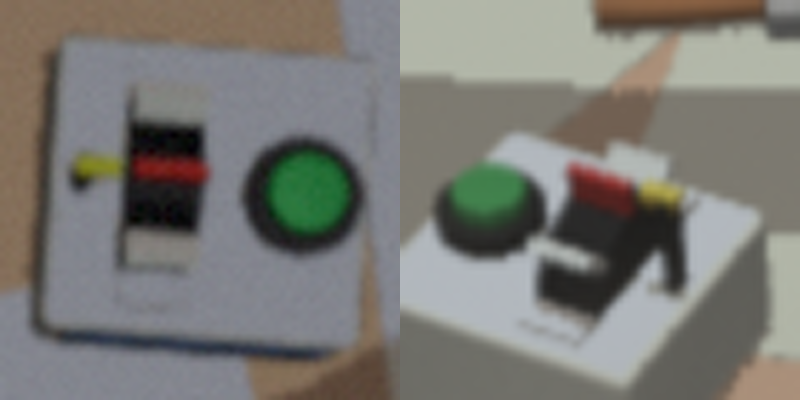

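The red ridge lines up with the yellow pointer in both views (red at (170,170), pointer at (97,165), consistent with the console's 5° tilt). I'll move over the button and check the mat and mixer before pressing.

```bash
python3 go.py .596 -.2215 .17 -.087
python3 - <<'E'
from h import *
T=imaging.grab_frame("top"); crop(T,150,190,310,310,5,"pics/fin.png")
E
```

```text
at [ 0.4604 -0.3434  0.1708] [-3.141  0.    -0.087] F [-0.   0.1  0.5] q7 -0.53 
shift mm [ 124.4 -133.3    0.8] rv [-0.01  0.02 -0.03]
```

View pics/fin.png

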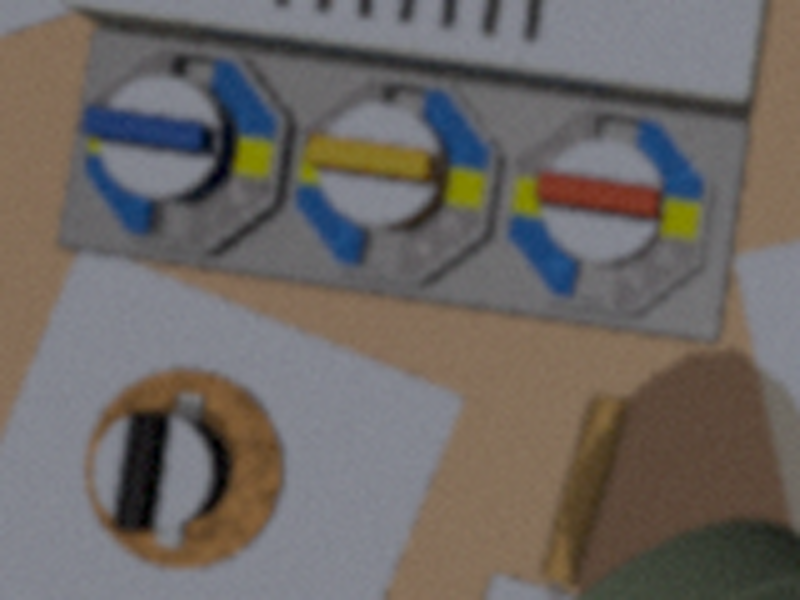

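All three pots sit locked and the black pot stands on the mat; its lid is only shifted by parallax. Now the button.

>>> {"fn": "send_rows", "kwargs": {
  "plan": "0.02 -0.02 0 0 0 0 0; 0.045 -0.048 0 0 0 0 0; 0.07 -0.075 0 0 0 0 0; 0.095 -0.1 0 0 0 0 0; 0.115 -0.122 0 0 0 0 0; 0.1244 -0.1333 0 0 0 0 0; 0.1244 -0.1333 0.03 0 0 0 0; 0.1244 -0.1333 0.055 0 0 0 0; 0.1244 -0.1333 0.065 0 0 0 0; 0.1244 -0.1333 0.065 0 0 0 0"
}}

```text
clock: 42.58
position: [0.595, -0.2202, 0.1037]
tool_rot: [-3.141, 0.004, -0.086]
force: [0.0, 0.3, 0.3]
grip_width: -0.0
finger_force: 0.0
```

>>> {"fn": "send_rows", "kwargs": {
  "plan": "0 0 0.004 0 0 0 0; 0 0 0.008 0 0 0 0; 0 0 0.011 0 0 0 0; 0 0 0.011 0 0 0 0"
}}

```text
clock: 42.92
position: [0.596, -0.2214, 0.0949]
tool_rot: [3.142, 0.0, -0.087]
force: [-1.0, -0.8, 0.0]
grip_width: -0.0003
finger_force: 0.0
```

>>> {"fn": "send_rows", "kwargs": {
  "plan": "0 0 0.002 0 0 0 0; 0 0 0.004 0 0 0 0; 0 0 0.006 0 0 0 0; 0 0 0.006 0 0 0 0"
}}

```text
clock: 43.25
position: [0.5962, -0.2216, 0.0887]
tool_rot: [3.141, 0.0, -0.087]
force: [0.9, 0.1, 4.4]
grip_width: 0.0002
finger_force: 1.7
```

>>> {"fn": "send_rows", "kwargs": {
  "plan": "0 0 0.002 0 0 0 0; 0 0 0.004 0 0 0 0; 0 0 0.004 0 0 0 0; 0 0 0.004 0 0 0 0"
}}

```text
clock: 43.58
position: [0.5963, -0.2216, 0.0858]
tool_rot: [-3.141, -0.0, -0.087]
force: [-4.5, 3.7, 21.9]
grip_width: -0.0004
finger_force: 11.1
```

The button bottomed out at 22 N and was held. Retracting clear.

>>> {"fn": "send_rows", "kwargs": {
  "plan": "0 0 0 0 0 0 0; 0 0 -0.01 0 0 0 0; 0 0 -0.04 0 0 0 0; 0 0 -0.08 0 0 0 0; -0.03 0.03 -0.09 0 0 0 0; -0.06 0.06 -0.09 0 0 0 0; -0.09 0.09 -0.09 0 0 0 0; -0.10 0.10 -0.09 0 0 0 0; -0.10 0.10 -0.09 0 0 0 0; -0.10 0.10 -0.09 0 0 0 0"
}}

```text
clock: 44.42
position: [0.4871, -0.3129, 0.1749]
tool_rot: [-3.141, 0.0, -0.088]
force: [0.3, 1.1, -0.6]
grip_width: 0.0002
finger_force: 0.0
```

Run:
```python
from h import *
s=observe();print(s["position"],s["force"])
T=imaging.grab_frame("top");S=imaging.grab_frame("scene")
A=cv2.resize(T["color"][180:300,150:410,::-1],(780,360),interpolation=cv2.INTER_CUBIC)
cv2.imwrite("pics/end.png",A)
```

```text
[ 0.48711729 -0.31290658  0.17492462] [ 0.26744289  1.06758545 -0.57324339]
```

View pics/end.png

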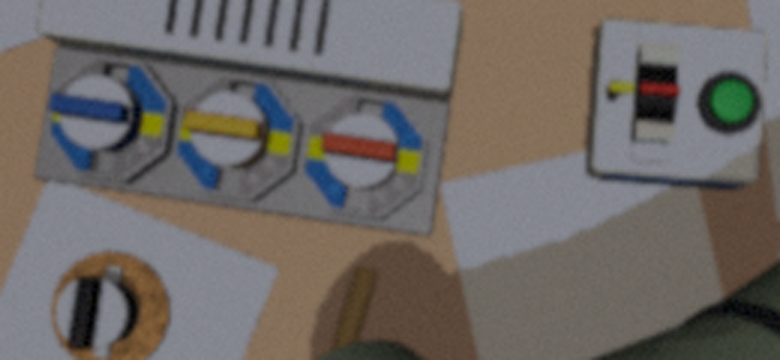

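The final picture shows all three pots locked, the black pot on the mat, the red ridge at the pointer and the robot clear of everything.

```bash
python3 -c "
from workcell import bot
print(bot.job_done())"
```

```text
the job is handed in; nothing more can be done
None
```

The job is handed in: the black pot stands on the mat, the rust, ochre and blue pots are locked in the holders, the red ridge is at the pointer, and the start button was pressed and let go (no verdict came back).

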